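# Clip a tablet clamp bar into its stand and lock its sprung leg at the mark

### The job

Set up the recipe-tablet stand: press the loose clamp bar down between the forks of the stand until the sprung jaw snaps over it. Then put the fingers on either side of the bar's leg and its open cam lever, draw the sprung leg out until its dark ring mark is level with the mouth of the collar, and hold it there while you squeeze the lever fully shut against the leg. Finish still holding the leg, without letting go, and leave the tablet, the white mug and the teaspoon where they lie.

Things in the scene. Friction and masses are not known exactly. Their poses are not given: they have to be found in the camera images.
- stand: Low tablet stand, too heavy to move: dark round foot 144 mm across, column, black head with two upward-open forks at x = -46..-36 and 36..46 mm. Origin: centre of the foot's underside; x along the head, as the bar will lie, z up. Between the forks the head and jaw pin (y -8..9 mm) reach 101 mm and the rail of the jaw (y 16..21 mm) 97 mm above the worktop
- clip_seat (a point): On the stand, midway between the forks, 115 mm above the worktop: where bar_mid comes to rest, with the bar's x along the stand's x and its leg towards +x. Forks are 20 mm wide inside, floors 9 mm below this point, tall flared cheeks on the -y side up to 21 mm above it
- jaw (a joint): Sprung steel jaw of the stand, hinged under the bar; two hooks on the stand's +y side just outside the forks (x = +-46.5..53.5 mm), with ramps up to 25 mm above clip_seat. 0 = shut, grows (rad) as the bar pushes it aside, snaps back by itself when the bar is past. Pushing the bar past takes about 5 to 15 N straight down
- clamp_bar: Loose sprung tablet clamp bar, about 0.6 kg, lying right way up. Origin: middle of its 18 x 18 mm aluminium tube (x = -68..72 mm), 16 mm above the worktop; x along the bar to the leg, z up. Shoulders at x = +-30..34 mm go just inside the forks (2 mm play) with 60 mm of bare tube between them to grasp from above. End hook at x = -80..-70, 68 mm wide, 30 mm above the axis
- bar_mid (a point): Origin of the clamp bar: middle of its square tube, on the axis
- collar_mouth (a point): On the bar's axis at the front face of its black collar, x = 94 mm in the bar's frame: where the ring mark has to stand. The collar spans x = 62..94, y = -13..28 mm, from 16 mm below to 11 mm above the axis
- leg (a joint): Sliding leg, 11 x 11 mm tube out of the collar along the bar's x, with a cross hook at its end. Value (m): 0 = drawn in by its spring (hook 58 mm from the mouth), 0.030 = ring mark at the mouth (hook 88 mm from it), stop at 0.042. The spring pulls it in with about 2 N and draws it back if let go unlocked; a finger behind the hook pulls it out. The closing cam drags it inwards unless held
- leg_hook (a point): On the leg's axis at the inner face of its end hook. The hook reaches 34 mm to either side, is 10 mm thick along the bar and runs from 4 mm below to 10 mm above the axis; upright lips, 18 to 34 mm out to either side, reach 30 mm above the axis
- leg_mark (a point): Rear edge of the leg's dark ring mark (a band 2.5 mm wide), hidden in the collar at the start; has to coincide with collar_mouth
- cam_lever (a joint): Grey lever on the leg's +y side, on an upright pin at x = 80, y = 17 mm in the bar's frame, 9 mm thick, 11.5 mm high, level with the leg. 0 = shut along the leg (outer side 16.5 mm from the axis, the leg's far side 5.5 mm: 22 mm across both); grows (rad) swinging out to +y, stop at 0.48, starts at 0.39 to 0.44, stays where left. Shuts with a few N at the tip and then clamps the leg
- lever_tip (a point): Centre of the lever's tip, 92 mm from its pin; shut, it lies 78 mm in front of the mouth and 12 mm beside the axis
- tablet: Tablet computer 174 x 250 x 7 mm lying on the worktop, to be left alone; origin: centre of its underside
- mug_white: White mug 94 mm high, standing, to be left alone; origin on its underside
- teaspoon: Teaspoon 138 mm long lying on the worktop, to be left alone; origin on its underside

How it is judged:
By the outcome, as a careful person would: the job done as asked, in the order asked, and still so for the second after the job is handed in, while the arm keeps its last pose, push and grip.
It also fails if it takes over 61 s, if anything falls off the work surface, if the arm or the gripper's body presses on something with over 40 N, if the wrist force passes 120 N, or if a joint passes its speed limit or range.

### The arm

A 7-joint arm with a two-finger parallel gripper is mounted at the origin on a cart in front of the work surface, level with it; the furniture and walls round the work are solid. World frame = base frame: x ahead of the robot, y to its left, z up, the work surface at z = 0. Lengths are in m, angles in rad, forces in N, time in s.
With the tool pointing down it reaches from about 0.425 to 0.925 m from the base axis. Payload 6.8 kg.
Tool frame: the origin (TCP) lies between the finger pads; the fingertips stand 11 mm ahead of it and the grasp point (between the pads) lies 8 mm behind it; z points along the fingers, y is the line along which they close (so a half turn about z gives the same grasp; the last joint's range is limited). The gripper opens to 85 mm and grips with 20 to 120 N. Pads are 22 mm wide; open, the fingers measure 114 mm over their backs; the gripper's body (76 mm by 85 mm) begins 54 mm behind the grasp point. The pads swing forward as they close: fully open they stand 13 mm farther back than shut.
Start: joints at [1.188, 0.477, 0.022, 1.555, -0.011, 1.109, -0.083], TCP at [0.183, -0.65, 0.211] pointing down, gripper open.
Joint ranges: [-2.96, 2.96], [-0.34, 2.1], [-1.41, 1.46], [0.24, 2.44], [-1.37, 4.51], [0.17, 1.92], [-2.96, 2.96]. Speed limits (rad/s): [2.39, 2.39, 3.14, 3.14, 3.14, 3.14, 3.14].

### API

Orientations are given as a rotation vector (axis times angle).
In Python, from bench import r gives the robot as it stands.
- The arm moves only by the tool send_rows, never from a script. Its argument "deltas" is a list of rows, each an object of numbers: "dx", "dy", "dz": the shift along the world's x, y, z in mm; "rx", "ry", "rz": the turn, a rotation vector about the world's x, y, z in degrees. A call has 1 to 5 rows; each row is the pose to reach, as a shift and turn from the pose commanded when the call began; what a row does not reach only later rows make up. A row lasts 1/12 s, in which the tool goes at most 41.7 mm and 7.16 degrees, less where a joint would pass 70% of its speed; a pose out of reach is approached as far as the arm can. A call with a gripper value outside its range is refused whole. "jaw" is the finger opening in mm, from 0 to 85.4, set as the call begins (left out, the last holds). The fingers move at their own pace and stop on an object; "newtons" is the grip in N (left out, the last holds). Time passes only in rows, so rows that repeat a pose let the fingers close. It gives the time, the measured TCP pose, the force, the opening and the grip force at its end, in the units of the state.
- r.get_obs(): the state, without advancing time (a new reading comes with each control period).
- r.grab_frame(name): name is "side" or "top" or "wrist"; returns a dict with "frame" (480x640x3 uint8, blue, green, red), "z_map" (480x640 float32, m along the optical axis (not along the pixel's ray), 0 where there is no reading), "vertical_fov" (degrees; the focal length in pixels is half the picture's height over the tangent of half this angle, whatever the lens; pixels are square), "cx", "cy" (the principal point, pixels), "xyz" and "orientation" of the camera in the world. Camera axes: x right, y down, z forward; pixel columns grow to the right and rows downward; lengths in m; the calibration is good to about 2 mm. A picture is of the moment at which its call begins.
- r.hand_in(): hands the job in; it is judged then, once.
The state is a dict: "clock": time; "joints": joint angles; "qvel": joint speeds; "tau": joint torques, N m; "tcp_pos": TCP position; "orientation": TCP orientation; "contact_force": force on the tool from outside, world axes, zero at the start; "moment": the same for the moment, N m; "grip_width": finger opening in m; "gripper_force": force on a finger pad.
Only numpy, scipy, OpenCV 4.12 (cv2) and the standard library are available. Lean on these libraries where they do the work, as an engineer would, in place of code of your own. Each camera call takes 0.05 s, during which the arm holds its last target. There are 200 camera calls.

## Working session

There is one attempt and no reset: what is moved stays moved. The work goes in short steps, Python scripts to look and compute and a tool call to move; the robot and the scene stay as the last step left them, time stands still between calls to the robot, and variables do not carry over. Pictures are saved under pics/ and viewed, at most 10 in all, crops included, and the job is handed in when it is done.

Besides the shell and the picture viewer there is one more tool, called after ">>>" as name(argument=value, ...) on one line, values as JSON. send_rows: Moves the arm, as the interface text tells. Its arguments: {"type":"object","properties":{"deltas":{"type":"array","items":{"type":"object","properties":{"dx":{"type":"number"},"dy":{"type":"number"},"dz":{"type":"number"},"rx":{"type":"number"},"ry":{"type":"number"},"rz":{"type":"number"}}}},"jaw":{"type":"number"},"newtons":{"type":"number"}},"required":["deltas"]}

```bash
mkdir -p pics; cat > h.py <<'E'
import numpy as np, cv2
from scipy.spatial.transform import Rotation as R
from bench import r
def grab(n):
    f=r.grab_frame(n); np.savez('pics/%s.npz'%n,**{k:np.array(v) for k,v in f.items()}); return f
def cam(f):
    fl=240/np.tan(np.radians(f['vertical_fov'])/2); o=np.array(f['orientation'],float)
    M=R.from_rotvec(o).as_matrix() if o.shape==(3,) else o
    return fl,M,np.array(f['xyz'])
def pts(f):
    fl,M,c=cam(f); z=f['z_map']; v,u=np.mgrid[:480,:640]
    return np.stack([(u-f['cx'])/fl*z,(v-f['cy'])/fl*z,z],-1)@M.T+c
def ray(f,u,v,h):
    fl,M,c=cam(f); d=M@np.array([(u-f['cx'])/fl,(v-f['cy'])/fl,1]); return c+d*(h-c[2])/d[2]
def load(n): 
    d=np.load('pics/%s.npz'%n); return {k:d[k] for k in d}
E
python3 - <<'E'
from h import *
print(r.get_obs())
for n in ('top','side'):
    f=grab(n); cv2.imwrite(f'pics/{n}0.png',f['frame']); print(n,f['xyz'],f['orientation'],f['vertical_fov'],f['cx'],f['cy'])
E
```

```text
{'clock': 0.0, 'joints': array([ 1.18783848,  0.47779896,  0.02234978,  1.55646407, -0.01146301,
        1.10935134, -0.08314495]), 'qvel': array([-0.00136285, -0.00178504,  0.00095189,  0.00116409,  0.00044854,
       -0.00168064, -0.00057349]), 'tau': array([ 1.70180585e-03, -5.96439922e+01,  1.60854198e+00, -2.81195515e+01,
        1.23868123e-02,  9.42999817e-03, -2.50845233e-05]), 'tcp_pos': array([ 0.18298824, -0.64904457,  0.21012143]), 'orientation': array([-3.11015019e+00, -4.30110762e-01,  6.83931565e-04]), 'contact_force': array([-0.58939519,  0.01901197, -0.97320291]), 'moment': array([-0.05167256,  0.0314187 ,  0.0617604 ]), 'gripper_force': 0.0, 'grip_width': 0.08564211870523526}
top [0.40284072 0.02482741 1.19354237] [-2.14443164  2.15519956 -0.13577436] 51.951315983357254 316.3381943737625 250.24467840617783
side [0.13105748 1.08947629 0.7810876 ] [-0.51339063  2.53501212 -1.43385059] 43.67727273078088 312.20941824806937 240.27676073853107
```

View pics/top0.png

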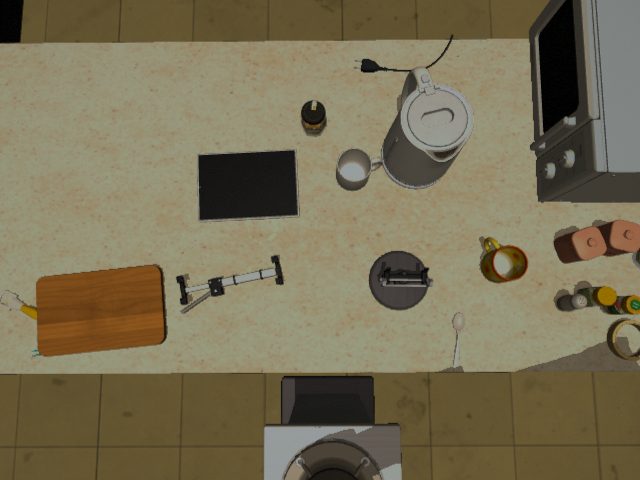

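View pics/side0.png

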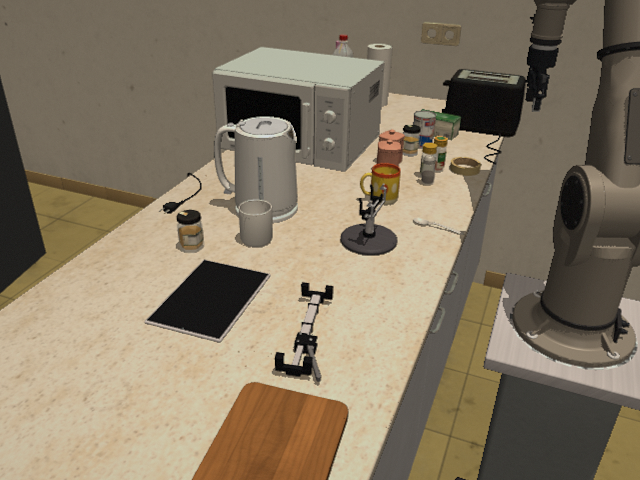

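The top view shows the bar with its leg hook at (183,289), collar at (217,286), end hook at (278,270) and lever on the lower side. The stand is at (400,280), with its light jaw rail on the lower (-x world) side, so both frames have x ≈ +Y.

```bash
python3 - <<'E'
from h import *
f=load('top'); P=pts(f); fr=f['frame']
z=P[...,2]
c=P[250:310,175:290]; print('table z',np.median(P[300:360,220:340,2]))
a=np.hstack([cv2.resize(fr[245:325,170:290],None,fx=5,fy=5,interpolation=3)]); b=cv2.resize(fr[240:320,360:440],None,fx=5,fy=5,interpolation=3)
cv2.imwrite('pics/crop1.png',np.vstack([a[:300],cv2.copyMakeBorder(b[:300],0,0,0,200,0)]))
# fork tops: stand points
q=P[240:320,360:440].reshape(-1,3); g=fr[240:320,360:440].reshape(-1,3)
for lo,hi in ((.004,.03),(.09,.1),(.1,.115),(.115,.15)):
    s=q[(q[:,2]>lo)&(q[:,2]<hi)]; 
    if len(s): 
        (cx,cy),wh,an=cv2.minAreaRect((s[:,:2]*1000).astype(np.float32)); print(lo,len(s),s.mean(0),cx,cy,wh,an)
q=P[250:315,172:290].reshape(-1,3); u=fr[250:315,172:290].reshape(-1,3).astype(int)
for lo,hi in ((.012,.03),(.034,.06)):
    s=q[(q[:,2]>lo)&(q[:,2]<hi)]; print(lo,len(s),cv2.minAreaRect((s[:,:2]*1000).astype(np.float32)))
# lip clusters
m=((z>.034)&(z<.06)).astype(np.uint8); m[:250]=0;m[315:]=0;m[:,:172]=0;m[:,290:]=0
n,l,st,ce=cv2.connectedComponentsWithStats(m)
for i in range(1,n): print(st[i],ce[i],P[l==i].mean(0))
m=((z>.1)&(z<.16)).astype(np.uint8); m[:240]=0;m[320:]=0;m[:,:360]=0;m[:,440:]=0
n,l,st,ce=cv2.connectedComponentsWithStats(m)
for i in range(1,n): print('stand',st[i],ce[i],P[l==i].mean(0),P[l==i].max(0),P[l==i].min(0))
E
```

```text
table z -3.674298764244632e-05
0.004 2381 [ 0.48669523 -0.1617383   0.01380214] 490.02783203125 -169.22393798828125 (192.5014190673828, 191.58363342285156) 89.10746002197266
0.09 289 [ 0.48361939 -0.16532856  0.09564488] 484.4794921875 -163.86338806152344 (104.54532623291016, 33.518218994140625) 89.62417602539062
0.1 168 [ 0.48331917 -0.16691492  0.10469088] 483.4707946777344 -163.66262817382812 (108.47416687011719, 33.08933639526367) 89.62886047363281
0.115 119 [ 0.48458076 -0.16662952  0.12927433] 486.6624450683594 -165.1572265625 (108.00890350341797, 38.85992431640625) 88.85231018066406
0.012 1060 ((475.8968811035156, 238.5484161376953), (82.06782531738281, 250.2241973876953), 11.83999252319336)
0.034 179 ((487.03118896484375, 237.1650848388672), (67.78369903564453, 243.02755737304688), 11.516597747802734)
[271 256   8   7  44] [274.34090909 259.11363636] [0.53554169 0.13057995 0.04503717]
[176 276   8   7  44] [179.43181818 279.        ] [0.48995613 0.3524576  0.04459808]
[275 278   8   7  47] [278.72340426 281.        ] [0.48409166 0.12002005 0.0447586 ]
[180 297   7   8  44] [1
[... 1106 characters left out ...]
0153742] [ 0.46980207 -0.15552832  0.10221449] [ 0.46768383 -0.15757415  0.10086035]
stand [387 286   1   1   1] [387. 286.] [ 0.46780865 -0.12449757  0.10134751] [ 0.46780865 -0.12449757  0.10134751] [ 0.46780865 -0.12449757  0.10134751]
stand [389 286   1   1   1] [389. 286.] [ 0.46783143 -0.1290257   0.10059501] [ 0.46783143 -0.1290257   0.10059501] [ 0.46783143 -0.1290257   0.10059501]
stand [394 286   1   1   1] [394. 286.] [ 0.46772296 -0.13995183  0.10149592] [ 0.46772296 -0.13995183  0.10149592] [ 0.46772296 -0.13995183  0.10149592]
stand [411 286   1   1   1] [411. 286.] [ 0.46749662 -0.17739626  0.10216668] [ 0.46749662 -0.17739626  0.10216668] [ 0.46749662 -0.17739626  0.10216668]
```

View pics/crop1.png

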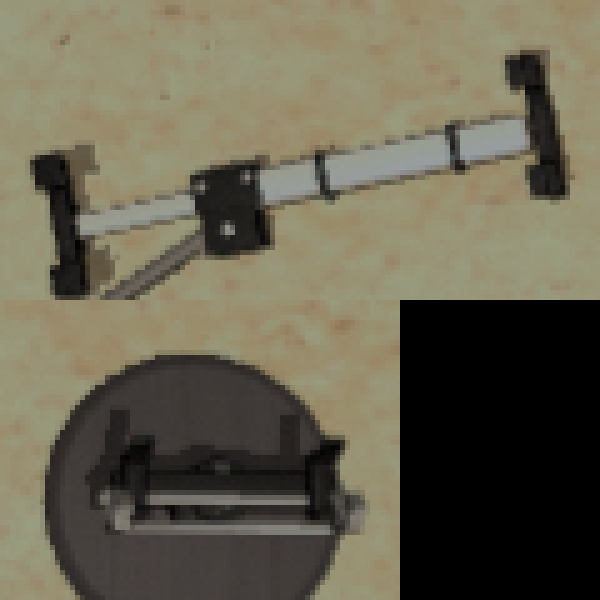

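The crop shows the shoulders at about (234.4,279.6) and (261,274.2) in the top image, and the rail on the near side of the stand. From the depth points, the bar mid is at about (0.495,0.197) with yaw 101.5°. The stand is at about (0.485,-0.166) with yaw 88.7°. I'm setting out now.

>>> send_rows(deltas=[{"dx": 26, "dy": 31, "dz": 6, "rz": 6}, {"dx": 52, "dy": 62, "dz": 12, "rz": 12}, {"dx": 78, "dy": 93, "dz": 18, "rz": 18}, {"dx": 104, "dy": 124, "dz": 24, "rz": 24}, {"dx": 130, "dy": 155, "dz": 30, "rz": 30}], jaw=60)

```text
$.deltas[0]: bad value
```

>>> send_rows(deltas=[{"dx": 26, "dy": 31, "dz": 6, "rz": 4}, {"dx": 52, "dy": 62, "dz": 8, "rz": 8}, {"dx": 78, "dy": 93, "dz": 10, "rz": 12}, {"dx": 104, "dy": 124, "dz": 10, "rz": 16}, {"dx": 130, "dy": 155, "dz": 10, "rz": 20}])

```text
$.deltas[0]: bad value
```

>>> send_rows(deltas=[{"dx": 10, "dy": 40, "rz": 5}, {"dx": 20, "dy": 80, "rz": 10}, {"dx": 30, "dy": 120, "rz": 15}, {"dx": 40, "dy": 160, "rz": 20}, {"dx": 50, "dy": 200, "rz": 25}])

```text
$.deltas[0]: bad value
```

>>> send_rows(deltas=[{"dx": 0, "dy": 40, "rz": 2}, {"dx": 0, "dy": 80, "rz": 4}, {"dx": 0, "dy": 120, "rz": 6}, {"dx": 0, "dy": 160, "rz": 8}, {"dx": 0, "dy": 200, "rz": 10}])

```text
$.deltas[0]: bad value
```

```bash
python3 - <<'E'
from h import *
o=r.get_obs(); print(o['clock'],o['tcp_pos'],o['joints'],o['contact_force']); M=R.from_rotvec(o['orientation']).as_matrix(); print(M, np.degrees(np.arctan2(M[1,1],M[0,1])))
f=load('top')
for u,v in ((234.4,279.6),(261,274.2)): print(ray(f,u,v,.027))
f=grab('wrist'); cv2.imwrite('pics/w1.png',f['frame']); print(f['xyz'],f['orientation'])
E
```

```text
0.1 [ 0.1830094  -0.64914858  0.21023112] [ 1.18788593  0.4777197   0.02233668  1.55632939 -0.01148188  1.10927668
 -0.08309456] [ 0.05430648 -0.08080509 -0.34709748]
[[ 9.62466020e-01  2.71401636e-01 -5.58903248e-04]
 [ 2.71402181e-01 -9.62464853e-01  1.50447963e-03]
 [-1.29606500e-04 -1.59969808e-03 -9.99998712e-01]] -74.25228990794797
[0.48920087 0.22674825 0.027     ]
[0.50172182 0.16371122 0.027     ]
[ 0.26269219 -0.62706302  0.37248553] [ 2.28529301 -1.73023728 -0.28610947]
```

View pics/w1.png

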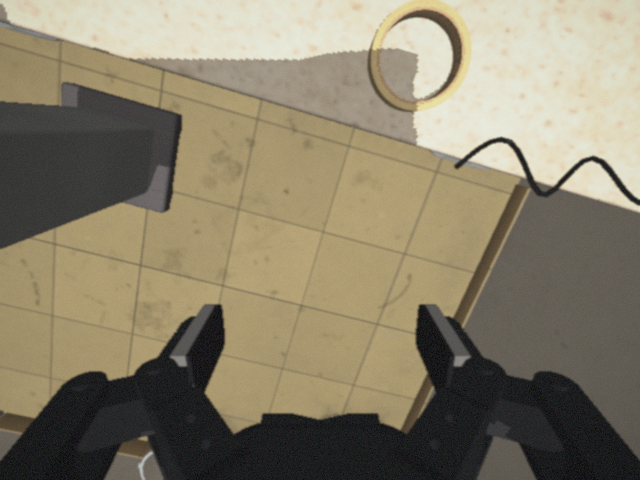

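The moves were refused (each row seems to need all six keys), so that picture only shows the start view: fingers at the bottom, floor and tape ring. I'm resending with every key.

>>> send_rows(deltas=[{"dx": 26, "dy": 31, "dz": 6, "rx": 0, "ry": 0, "rz": 6}, {"dx": 52, "dy": 62, "dz": 12, "rx": 0, "ry": 0, "rz": 12}, {"dx": 78, "dy": 93, "dz": 18, "rx": 0, "ry": 0, "rz": 18}, {"dx": 104, "dy": 124, "dz": 24, "rx": 0, "ry": 0, "rz": 24}, {"dx": 130, "dy": 155, "dz": 30, "rx": 0, "ry": 0, "rz": 30}], jaw=60, newtons=60)

```text
clock: 0.57
tcp_pos: [0.3139, -0.4929, 0.2412]
orientation: [-2.891, -1.228, 0.0]
contact_force: [0.9, 0.6, 0.4]
grip_width: 0.0603
gripper_force: 0.0
```

>>> send_rows(deltas=[{"dx": 26, "dy": 31, "dz": 6, "rx": 0, "ry": 0, "rz": 4}, {"dx": 52, "dy": 62, "dz": 8, "rx": 0, "ry": 0, "rz": 8}, {"dx": 78, "dy": 93, "dz": 10, "rx": 0, "ry": 0, "rz": 12}, {"dx": 104, "dy": 124, "dz": 10, "rx": 0, "ry": 0, "rz": 16}, {"dx": 130, "dy": 155, "dz": 10, "rx": 0, "ry": 0, "rz": 20}])

```text
clock: 0.98
tcp_pos: [0.444, -0.338, 0.2513]
orientation: [2.636, 1.709, -0.0]
contact_force: [0.7, -0.9, -0.0]
grip_width: 0.06
gripper_force: 0.0
```

>>> send_rows(deltas=[{"dx": 10, "dy": 35, "dz": 0, "rx": 0, "ry": 0, "rz": 6}, {"dx": 20, "dy": 70, "dz": 0, "rx": 0, "ry": 0, "rz": 12}, {"dx": 30, "dy": 95, "dz": 0, "rx": 0, "ry": 0, "rz": 18}, {"dx": 30, "dy": 95, "dz": 0, "rx": 0, "ry": 0, "rz": 23}, {"dx": 30, "dy": 95, "dz": 0, "rx": 0, "ry": 0, "rz": 23}])

```text
clock: 1.4
tcp_pos: [0.4738, -0.2426, 0.2511]
orientation: [-2.238, -2.205, -0.0]
contact_force: [0.9, -0.8, -0.9]
grip_width: 0.0601
gripper_force: 0.0
```

```bash
python3 - <<'E'
from h import *
o=r.get_obs(); print(o['clock'],o['tcp_pos'],o['joints'],o['contact_force'])
f=grab('wrist'); cv2.imwrite('pics/w2.png',f['frame']); np.savez('pics/w2.npz',**f); print(f['xyz'])
E
```

```text
1.4 [ 0.47379417 -0.24260398  0.25109093] [ 0.72178809  0.23555668 -0.42893532  1.82487024  0.10850977  1.10431057
  0.23958631] [ 0.88717184 -0.79900278 -0.91071029]
[ 0.47496291 -0.1600462   0.41339136]
```

View pics/w2.png

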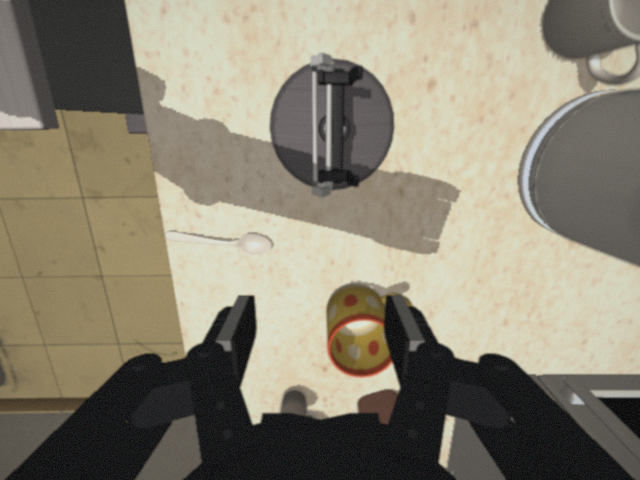

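>>> send_rows(deltas=[{"dx": 5, "dy": 40, "dz": 0, "rx": 0, "ry": 0, "rz": 2}, {"dx": 10, "dy": 80, "dz": 0, "rx": 0, "ry": 0, "rz": 4}, {"dx": 15, "dy": 120, "dz": 0, "rx": 0, "ry": 0, "rz": 6}, {"dx": 20, "dy": 160, "dz": 0, "rx": 0, "ry": 0, "rz": 8}, {"dx": 25, "dy": 200, "dz": 0, "rx": 0, "ry": 0, "rz": 10}])

```text
clock: 1.87
tcp_pos: [0.498, -0.0448, 0.2511]
orientation: [2.051, 2.379, -0.001]
contact_force: [1.6, -0.0, -0.1]
grip_width: 0.0597
gripper_force: 0.0
```

>>> send_rows(deltas=[{"dx": 0, "dy": 40, "dz": 0, "rx": 0, "ry": 0, "rz": 2.5}, {"dx": 0, "dy": 80, "dz": 0, "rx": 0, "ry": 0, "rz": 2.5}, {"dx": 0, "dy": 115, "dz": -20, "rx": 0, "ry": 0, "rz": 2.5}, {"dx": 0, "dy": 150, "dz": -40, "rx": 0, "ry": 0, "rz": 2.5}, {"dx": 0, "dy": 150, "dz": -60, "rx": 0, "ry": 0, "rz": 2.5}])

```text
clock: 2.28
tcp_pos: [0.4982, 0.1121, 0.1913]
orientation: [-1.989, -2.431, -0.007]
contact_force: [-0.2, -0.7, -0.7]
grip_width: 0.0601
gripper_force: 0.0
```

```bash
python3 - <<'E'
from h import *
o=r.get_obs(); print(o['clock'],o['tcp_pos'],o['joints'],o['contact_force'])
M=R.from_rotvec(o['orientation']).as_matrix(); print(np.degrees(np.arctan2(M[1,1],M[0,1])))
f=grab('wrist'); cv2.imwrite('pics/w3.png',f['frame']); np.savez('pics/w3.npz',**f); print(f['xyz'])
E
```

```text
2.2833 [0.49818515 0.11207636 0.19126915] [ 0.22635194  0.2972185  -0.67075208  1.93159429  0.21736172  0.98170484
 -0.34452547] [-0.18313906 -0.72935954 -0.73021657]
11.433615900030293
[0.48135294 0.19238357 0.35382516]
```

View pics/w3.png

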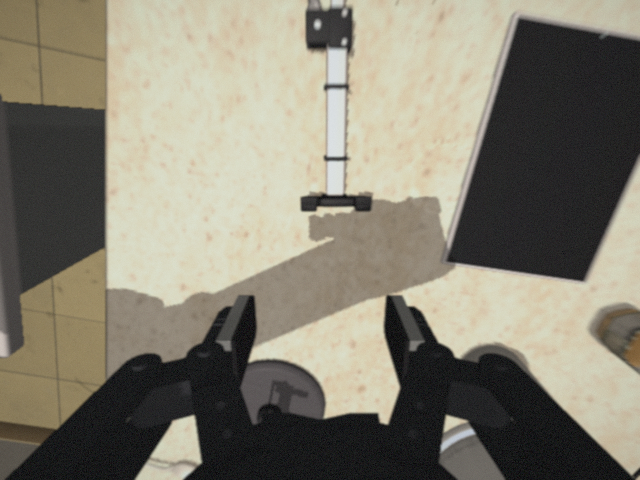

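w2 shows the stand foot centred at about (332,123), forks at (340,75) and (337,178), hooks at (322,62) and (323,188), and the rail at column ~315. w3 shows the bar shoulders at (336,87) and (336,158) with the tube between columns 327 and 347.

```bash
python3 - <<'E'
from h import *
f=load('w3'); P=pts(f)
for p in ((336,87),(336,158),(336,122.5)): print('bar',ray(f,*p,.026))
fr=f['frame'].astype(int).sum(2)
z=P[...,2]
for v in range(100,150,12):
    s=np.where((z[v,310:365]>.014))[0]+310; print(v,s.min(),s.max(),z[v,s].max(),ray(f,s.mean(),v,.02)[:2])
f=load('w2'); P=pts(f); z=P[...,2]; g=f['frame'].sum(2)/3
for v in (95,110,150,165):
    print(v,[(u,int(g[v,u]),int(1000*z[v,u]),int(1e4*P[v,u,0])/10) for u in range(306,350,2)])
m=((z>.105)&(z<.16)).astype(np.uint8); m[:40]=0;m[210:]=0;m[:,:260]=0;m[:,400:]=0
n,l,st,ce=cv2.connectedComponentsWithStats(m)
for i in range(1,n):
    if st[i][4]>20: print(st[i],P[l==i].min(0),P[l==i].max(0))
m=((z>.003)&(z<.03)).astype(np.uint8);m[:40]=0;m[210:]=0;m[:,:260]=0;m[:,400:]=0
c=max(cv2.findContours(m,0,2)[0],key=cv2.contourArea); h=cv2.convexHull(c); e=cv2.fitEllipse(h); print(e,ray(f,*e[0],.008))
q=f['frame'][40:215,270:400]; cv2.imwrite('pics/w2c.png',cv2.resize(q,None,fx=3.4,fy=3.4,interpolation=2))
E
```

```text
bar [0.4899791  0.22721851 0.026     ]
bar [0.50320136 0.16663256 0.026     ]
bar [0.49637905 0.19789318 0.026     ]
100 326 345 0.026073978521577057 [0.49202463 0.21704632]
112 326 345 0.025014766305488434 [0.49422715 0.20693099]
124 326 345 0.025738302506896682 [0.49647731 0.19659693]
136 326 362 0.3538251645891728 [0.49995365 0.18627477]
148 326 344 0.026411474433473803 [0.50065529 0.17514835]
95 [(306, 104, 14, 460.2), (308, 105, 15, 462.4), (310, 104, 15, 464.6), (312, 151, 97, 468.5), (314, 181, 95, 470.2), (316, 128, 93, 471.9), (318, 107, 15, 473.4), (320, 101, 14, 475.6), (322, 104, 14, 477.8), (324, 100, 14, 479.9), (326, 139, 99, 480.6), (328, 195, 100, 482.3), (330, 158, 98, 484.1), (332, 78, 93, 486.0), (334, 65, 94, 487.7), (336, 54, 93, 489.5), (338, 56, 93, 491.2), (340, 54, 93, 493.0), (342, 43, 93, 494.8), (344, 49, 15, 501.8), (346, 59, 14, 504.1), (348, 65, 15, 506.1)]
110 [(306, 104, 16, 459.9), (308, 102, 15, 462.0), (310, 107, 14, 464.2), (312, 145, 95, 468.2), (314, 185, 96, 470.0), (316, 133, 94, 471.7), (318, 101, 16, 473.1), (320, 104, 15, 475.3), (322, 105
[... 1132 characters left out ...]
57, 93, 487.6), (336, 61, 92, 489.6), (338, 54, 94, 491.3), (340, 47, 93, 493.3), (342, 42, 91, 495.3), (344, 62, 14, 502.5), (346, 61, 14, 504.8), (348, 66, 14, 507.2)]
[310  51  21  19 282] [ 0.46803945 -0.11723272  0.10597676] [ 0.48346835 -0.10990329  0.1402973 ]
[317  64  46  20 522] [ 0.47312245 -0.12788054  0.1050056 ] [ 0.50743087 -0.11746557  0.13580629]
[318 170  41  17 402] [ 0.47261381 -0.20941553  0.1050089 ] [ 0.50630459 -0.19932421  0.13594818]
[311 182  19  15 194] [ 0.46666196 -0.21703634  0.10580921] [ 0.48205983 -0.20968619  0.14039994]
((364.50982666015625, 124.12503051757812), (55.63385009765625, 110.96302795410156), 1.1661456823349) [ 0.52603734 -0.16089122  0.008     ]
```

View pics/w2c.png

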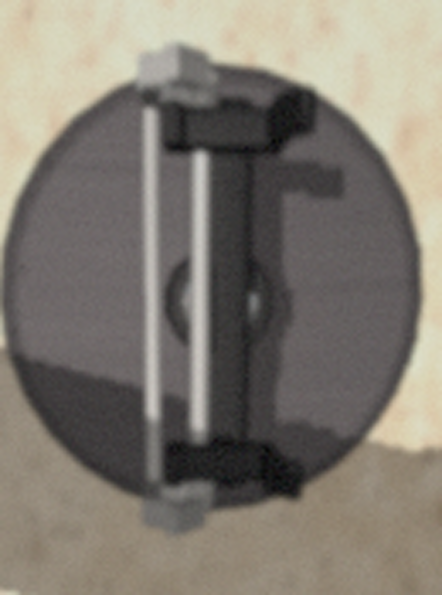

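The crop confirms the rail (left) and pin, with hooks at both ends. The seat is at about (0.488,-0.1635) with yaw 89.3°. The bar mid is at about (0.4963,0.1977) with yaw 101.7°. Next I grasp the bar.

>>> send_rows(deltas=[{"dx": -1, "dy": 40, "dz": 0, "rx": 0, "ry": 0, "rz": 0.2}, {"dx": -2, "dy": 78, "dz": -5, "rx": 0, "ry": 0, "rz": 0.2}, {"dx": -2, "dy": 86, "dz": -35, "rx": 0, "ry": 0, "rz": 0.2}, {"dx": -2, "dy": 86, "dz": -70, "rx": 0, "ry": 0, "rz": 0.2}, {"dx": -2, "dy": 86, "dz": -105, "rx": 0, "ry": 0, "rz": 0.2}])

```text
clock: 2.75
tcp_pos: [0.4978, 0.1901, 0.0857]
orientation: [1.993, 2.426, 0.002]
contact_force: [0.5, -0.9, -0.2]
grip_width: 0.0602
gripper_force: 0.0
```

>>> send_rows(deltas=[{"dx": 0, "dy": 0, "dz": -20, "rx": 0, "ry": 0, "rz": 0}, {"dx": 0, "dy": 0, "dz": -40, "rx": 0, "ry": 0, "rz": 0}, {"dx": 0, "dy": 0, "dz": -55, "rx": 0, "ry": 0, "rz": 0}, {"dx": 0, "dy": 0, "dz": -65, "rx": 0, "ry": 0, "rz": 0}, {"dx": 0, "dy": 0, "dz": -69, "rx": 0, "ry": 0, "rz": 0}])

```text
clock: 3.17
tcp_pos: [0.4964, 0.1889, 0.0158]
orientation: [1.994, 2.427, -0.004]
contact_force: [-0.3, 0.4, -0.6]
grip_width: 0.06
gripper_force: 0.0
```

>>> send_rows(deltas=[{"dx": 0, "dy": 0, "dz": 0, "rx": 0, "ry": 0, "rz": 0}, {"dx": 0, "dy": 0, "dz": 0, "rx": 0, "ry": 0, "rz": 0}, {"dx": 0, "dy": 0, "dz": 0, "rx": 0, "ry": 0, "rz": 0}, {"dx": 0, "dy": 0, "dz": 0, "rx": 0, "ry": 0, "rz": 0}, {"dx": 0, "dy": 0, "dz": 0, "rx": 0, "ry": 0, "rz": 0}], jaw=10, newtons=90)

```text
clock: 3.58
tcp_pos: [0.4967, 0.1914, 0.0179]
orientation: [1.989, 2.431, 0.002]
contact_force: [0.2, -0.8, 0.3]
grip_width: 0.0104
gripper_force: 0.0
```

>>> send_rows(deltas=[{"dx": 0, "dy": 0, "dz": 0, "rx": 0, "ry": 0, "rz": 0}, {"dx": 0, "dy": 0, "dz": 0, "rx": 0, "ry": 0, "rz": 0}, {"dx": 0, "dy": 0, "dz": 0, "rx": 0, "ry": 0, "rz": 0}, {"dx": 0, "dy": 0, "dz": 0, "rx": 0, "ry": 0, "rz": 0}])

```text
clock: 3.92
tcp_pos: [0.4962, 0.1914, 0.0172]
orientation: [1.989, 2.432, 0.0]
contact_force: [0.2, -0.4, -0.5]
grip_width: 0.0103
gripper_force: 0.0
```

```bash
python3 - <<'E'
from h import *
f=grab('wrist'); np.savez('pics/w4.npz',**f)
s=grab('top'); np.savez('pics/t4.npz',**s)
a=f['frame'][0:480,120:560]; b=cv2.resize(s['frame'][240:320,170:300],None,fx=2.76,fy=5.5,interpolation=2)
cv2.imwrite('pics/w4.png',np.hstack([a,cv2.resize(s['frame'][240:330,170:250+20],(355,320)).repeat(1,0) if 0 else cv2.copyMakeBorder(cv2.resize(s['frame'][235:325,165:295],(355,246),interpolation=2),0,234,0,0,0)]))
E
```

```text
(no output)
```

View pics/w4.png

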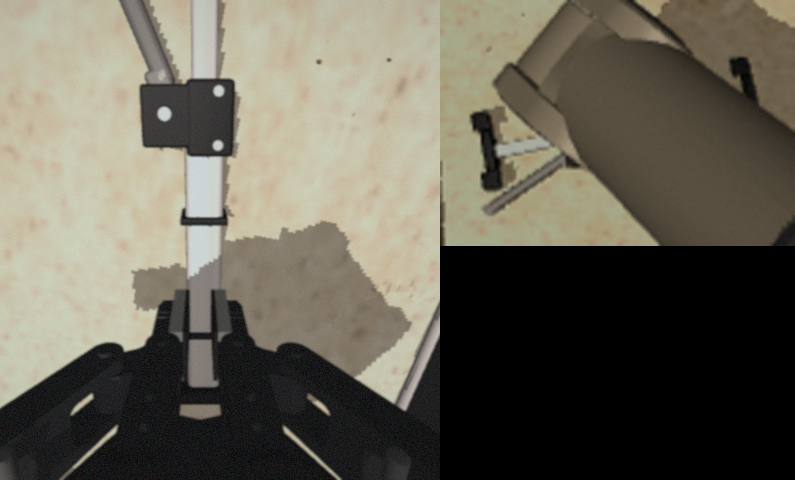

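The fingers look as if they straddle the tube (pads at rows 290-335, tube columns 187-217, shoulders at rows 217 and 336). The reported width is 10 mm with no force, so I'm checking with depth.

```bash
python3 - <<'E'
from h import *
f=load('w4'); P=pts(f); o=r.get_obs()
M=R.from_rotvec(o['orientation']).as_matrix()
T=(P-o['tcp_pos'])@M*1000   # tool frame mm
for v in (220,260,295,305,315,325,336,345,360,380):
    print(v,[(u,*[int(x) for x in T[v,u]],f['frame'][v,u].sum()//3) for u in range(290,364,6)])
E
```

```text
220 [(290, 32, -16, 17, np.uint64(187)), (296, 32, -13, 17, np.uint64(196)), (302, 39, -8, -8, np.uint64(51)), (308, 39, -5, -10, np.uint64(55)), (314, 39, -2, -9, np.uint64(51)), (320, 39, 0, -9, np.uint64(45)), (326, 39, 2, -8, np.uint64(56)), (332, 39, 5, -8, np.uint64(51)), (338, 39, 8, -8, np.uint64(53)), (344, 39, 11, -8, np.uint64(44)), (350, 31, 16, 18, np.uint64(186)), (356, 31, 20, 18, np.uint64(184)), (362, 32, 23, 17, np.uint64(189))]
260 [(290, 8, -17, 17, np.uint64(196)), (296, 7, -13, 18, np.uint64(193)), (302, 8, -10, 17, np.uint64(192)), (308, 18, -5, -7, np.uint64(183)), (314, 17, -3, -6, np.uint64(209)), (320, 18, 0, -7, np.uint64(208)), (326, 18, 2, -7, np.uint64(210)), (332, 18, 6, -6, np.uint64(192)), (338, 18, 8, -6, np.uint64(127)), (344, 8, 13, 17, np.uint64(122)), (350, 8, 17, 17, np.uint64(120)), (356, 8, 20, 17, np.uint64(126)), (362, 8, 24, 16, np.uint64(124))]
295 [(290, -14, -17, 17, np.uint64(119)), (296, 11, -10, -30, np.uint64(75)), (302, 10, -8, -29, np.uint64(73)), (308, 10, -5, -29, np.uint64(41)), (314, 0, -3, -8, np.uint64(130)), (320, 0, 0, -7,
[... 2746 characters left out ...]
)), (326, -41, 3, -7, np.uint64(121)), (332, -6, 4, -51, np.uint64(86)), (338, 3, 6, -63, np.uint64(25)), (344, 11, 7, -74, np.uint64(27)), (350, 11, 9, -74, np.uint64(26)), (356, 12, 11, -74, np.uint64(21)), (362, 12, 13, -74, np.uint64(14))]
380 [(290, 16, -8, -88, np.uint64(26)), (296, 9, -7, -80, np.uint64(17)), (302, -11, -7, -56, np.uint64(58)), (308, -56, -6, -6, np.uint64(74)), (314, -54, -3, -8, np.uint64(127)), (320, -53, 0, -9, np.uint64(125)), (326, -54, 3, -7, np.uint64(119)), (332, -55, 6, -7, np.uint64(114)), (338, -4, 6, -64, np.uint64(59)), (344, 12, 6, -83, np.uint64(20)), (350, 16, 8, -88, np.uint64(28)), (356, 16, 9, -88, np.uint64(23)), (362, 16, 11, -88, np.uint64(24))]
```

Depth shows the fingers closed above the bar. Their tips sit about 26 mm behind the reported TCP rather than 11 mm ahead of it, and the bar mid is 7.5 mm further along. I'll reopen, shift, and descend in guarded steps.

>>> send_rows(deltas=[{"dx": 0, "dy": 3, "dz": 0, "rx": 0, "ry": 0, "rz": -0.5}, {"dx": -0.5, "dy": 7.5, "dz": 0, "rx": 0, "ry": 0, "rz": -0.5}, {"dx": -0.5, "dy": 7.5, "dz": 0, "rx": 0, "ry": 0, "rz": -0.5}, {"dx": -0.5, "dy": 7.5, "dz": 0, "rx": 0, "ry": 0, "rz": -0.5}, {"dx": -0.5, "dy": 7.5, "dz": 0, "rx": 0, "ry": 0, "rz": -0.5}], jaw=50, newtons=60)

```text
clock: 4.43
tcp_pos: [0.4956, 0.199, 0.0171]
orientation: [-1.999, -2.424, 0.0]
contact_force: [-0.2, 0.9, -0.3]
grip_width: 0.0501
gripper_force: 0.0
```

```bash
python3 - <<'E'
from h import *
f=grab('wrist'); P=pts(f); o=r.get_obs(); print(o['tcp_pos'],o['grip_width'],o['joints'],f['xyz']-o['tcp_pos'])
np.savez('pics/w5.npz',**f)
M=R.from_rotvec(o['orientation']).as_matrix()
T=(P-o['tcp_pos'])@M*1000
g=f['frame'].sum(2)/3
# lowest finger points: in tool |y| 15..45 , x -15..15
m=(abs(T[...,0])<16)&(abs(T[...,1])>12)&(abs(T[...,1])<55)&(g<110)&(f['z_map']>0)
for s in (-1,1):
    q=T[m&(np.sign(T[...,1])==s)&(T[...,2]<5)]; print(s,len(q),np.sort(q[:,2])[::-1][:12].round(1)); k=q[q[:,2]>np.sort(q[:,2])[-200]]; print(k.min(0),k.max(0))
cv2.imwrite('pics/w5.png',f['frame'])
E
```

```text
[0.49561999 0.1987909  0.01705503] 0.050052198606768995 [-0.05942175  0.58212798 -0.55657805  2.00533946  0.47761372  0.68409488
 -0.72916193] [-0.01580344  0.08128948  0.16229444]
-1 14360 [-21.7 -22.8 -22.9 -23.1 -23.2 -23.3 -23.5 -23.5 -23.6 -23.6 -23.6 -23.8]
[-11.06739757 -36.84482393 -30.95197622] [ 11.29482411 -24.9295415  -21.7419619 ]
1 14579 [-22.3 -22.6 -22.6 -22.9 -23.  -23.1 -23.4 -23.7 -23.7 -23.7 -23.8 -24. ]
[-10.69482242  24.48541453 -30.56974874] [ 11.4266188   36.7232427  -22.25095559]
```

View pics/w5.png

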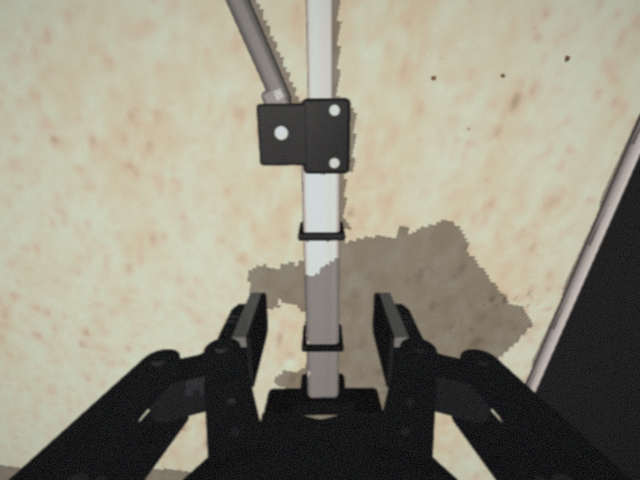

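The view shows the tube centred between the open fingers (tips at row ~295, shoulders at rows 232 and 345, column ~322). The tips are clearly still above the tube, so I descend in two guarded steps.

>>> send_rows(deltas=[{"dx": 0, "dy": 0, "dz": -7, "rx": 0, "ry": 0, "rz": 0}, {"dx": 0, "dy": 0, "dz": -14, "rx": 0, "ry": 0, "rz": 0}, {"dx": 0, "dy": 0, "dz": -18, "rx": 0, "ry": 0, "rz": 0}, {"dx": 0, "dy": 0, "dz": -22, "rx": 0, "ry": 0, "rz": 0}, {"dx": 0, "dy": 0, "dz": -22, "rx": 0, "ry": 0, "rz": 0}])

```text
clock: 4.9
tcp_pos: [0.495, 0.1984, -0.006]
orientation: [-1.999, -2.423, 0.003]
contact_force: [-0.3, -0.2, -1.0]
grip_width: 0.0504
gripper_force: 0.0
```

```bash
cat >> h.py <<'E'
def tool(f,o):
    M=R.from_rotvec(o['orientation']).as_matrix(); return (pts(f)-o['tcp_pos'])@M*1000
def tips(f,o,lo=-60):
    T=tool(f,o); g=f['frame'].sum(2)/3
    m=(abs(T[...,0])<16)&(abs(T[...,1])>3)&(abs(T[...,1])<60)&(g<110)&(f['z_map']>0)&(T[...,2]>lo)&(T[...,2]<o['tcp_pos'][2]*1000-4)
    for s in (-1,1):
        q=T[m&(np.sign(T[...,1])==s)]; print('tip',s,len(q),np.sort(q[:,2])[::-1][:40:5].round(1))
E
python3 - <<'E'
from h import *
f=grab('wrist'); o=r.get_obs(); print(o['tcp_pos'],o['contact_force']); tips(f,o)
T=tool(f,o)
for v in (290,300,310): print(v,[(u,*[int(x) for x in T[v,u]],int(f['frame'][v,u].sum()/3)) for u in range(240,400,8)])
E
```

```text
[ 0.4951974   0.19861327 -0.00557413] [-0.61558419  0.18881658  0.00615475]
tip -1 2191 [-21.1 -22.8 -23.  -23.5 -24.1 -24.3 -24.5 -25. ]
tip 1 2194 [-21.4 -22.7 -23.2 -23.5 -23.9 -24.1 -24.5 -24.9]
290 [(240, 0, -41, -4, 125), (248, 1, -37, -5, 125), (256, 0, -33, -5, 128), (264, 1, -29, -5, 123), (272, 1, -25, -5, 125), (280, 0, -21, -4, 128), (288, 0, -17, -4, 132), (296, 0, -12, -5, 124), (304, 13, -7, -29, 148), (312, 14, -3, -30, 132), (320, 13, 0, -29, 136), (328, 14, 3, -30, 133), (336, 13, 6, -29, 131), (344, 0, 12, -5, 114), (352, 0, 16, -4, 123), (360, 0, 20, -5, 129), (368, 0, 24, -5, 126), (376, 0, 28, -4, 120), (384, 0, 33, -4, 125), (392, 0, 37, -5, 125)]
300 [(240, -5, -42, -4, 128), (248, 10, -31, -33, 83), (256, 10, -27, -33, 71), (264, 7, -25, -26, 23), (272, -5, -25, -4, 123), (280, -5, -21, -5, 125), (288, -5, -17, -4, 122), (296, -5, -12, -5, 124), (304, 8, -7, -29, 103), (312, 8, -3, -28, 130), (320, 8, 0, -29, 132), (328, 8, 3, -29, 130), (336, 8, 6, -29, 134), (344, -4, 12, -5, 113), (352, -4, 16, -5, 128), (360, -4, 20, -5, 130), (368, -5, 24, -5, 129), (376, 9, 24, -30, 22), (384, 10, 27, -32, 70), (392, 10, 30, -33, 84)]
310 [(240, 6, -34, -35, 23), (248, 10, -29, -41, 72), (256, 10, -26, -41, 32), (264, 3, -25, -29, 17), (272, -10, -25, -5, 124), (280, -10, -21, -5, 122), (288, -11, -17, -4, 121), (296, -11, -13, -4, 129), (304, 3, -7, -29, 104), (312, 3, -3, -30, 136), (320, 4, 0, -30, 134), (328, 4, 3, -30, 128), (336, 3, 6, -30, 136), (344, -11, 12, -4, 117), (352, -10, 16, -5, 128), (360, -11, 21, -4, 120), (368, -10, 25, -5, 129), (376, 4, 24, -31, 29), (384, 11, 25, -42, 37), (392, 10, 29, -40, 69)]
```

Confirmed: the tips are about 22 mm behind the reported TCP. I descend 8 mm more and grip.

>>> send_rows(deltas=[{"dx": 0, "dy": 0, "dz": -4, "rx": 0, "ry": 0, "rz": 0}, {"dx": 0, "dy": 0, "dz": -8, "rx": 0, "ry": 0, "rz": 0}, {"dx": 0, "dy": 0, "dz": -8, "rx": 0, "ry": 0, "rz": 0}])

```text
clock: 5.2
tcp_pos: [0.4953, 0.1986, -0.0136]
orientation: [-1.999, -2.423, 0.001]
contact_force: [-1.2, 0.2, 0.3]
grip_width: 0.0501
gripper_force: 0.0
```

>>> send_rows(deltas=[{"dx": 0, "dy": 0, "dz": 0, "rx": 0, "ry": 0, "rz": 0}, {"dx": 0, "dy": 0, "dz": 0, "rx": 0, "ry": 0, "rz": 0}, {"dx": 0, "dy": 0, "dz": 0, "rx": 0, "ry": 0, "rz": 0}, {"dx": 0, "dy": 0, "dz": 0, "rx": 0, "ry": 0, "rz": 0}, {"dx": 0, "dy": 0, "dz": 0, "rx": 0, "ry": 0, "rz": 0}], jaw=10, newtons=90)

```text
clock: 5.62
tcp_pos: [0.496, 0.199, -0.0124]
orientation: [1.999, 2.423, 0.001]
contact_force: [-1.8, -0.2, 7.1]
grip_width: 0.016
gripper_force: 88.9
```

```bash
python3 - <<'E'
from h import *
f=grab('wrist'); o=r.get_obs(); print(o['tcp_pos'],o['contact_force'],o['grip_width'],o['gripper_force']); T=tool(f,o); np.savez('pics/w6.npz',**f)
for u in (316,322,328): print([(v,int(T[v,u,0]*10)/10,int(T[v,u,2]),int(f['frame'][v,u].sum()/3)) for v in list(range(212,236,2))+list(range(324,350,2))])
for v in (150,180,200,250): print(v,[(u,int(T[v,u,1]*10)/10,int(T[v,u,2])) for u in range(296,352,3)])
E
```

```text
[ 0.49603611  0.19897215 -0.0123565 ] [-0.8499826  -0.48035334  6.97291824] 0.016085967290724104 88.86962056159973
[(212, 50.7, -37, 215), (214, 49.8, -37, 215), (216, 49.2, -37, 213), (218, 48.4, -37, 215), (220, 47.7, -38, 216), (222, 46.7, -37, 213), (224, 45.5, -36, 216), (226, 44.9, -36, 215), (228, 44.0, -36, 216), (230, 43.4, -37, 215), (232, 42.2, -36, 215), (234, 41.9, -37, 215), (324, 0.4, -36, 131), (326, 0.0, -37, 134), (328, -1.5, -36, 135), (330, -2.0, -37, 134), (332, -2.6, -37, 133), (334, -4.6, -36, 134), (336, -4.7, -37, 133), (338, -5.8, -37, 130), (340, -7.4, -36, 133), (342, -8.6, -36, 134), (344, -8.7, -37, 135), (346, -10.2, -37, 132), (348, -11.9, -36, 130)]
[(212, 50.5, -36, 215), (214, 50.0, -37, 215), (216, 49.3, -37, 214), (218, 48.2, -37, 213), (220, 47.3, -36, 214), (222, 47.0, -38, 214), (224, 45.2, -35, 214), (226, 44.9, -36, 215), (228, 44.5, -38, 215), (230, 43.2, -36, 216), (232, 42.3, -36, 215), (234, 42.4, -38, 214), (324, 1.3, -37, 132), (326, -0.3, -36, 130), (328, -0.6, -37, 133), (330, -2.4, -36, 133), (332, -2.5, -37, 130), (334, -4.8, -36, 1
[... 1396 characters left out ...]
-37), (350, 10.8, -38)]
200 [(296, -9.2, -35), (299, -8.0, -36), (302, -6.9, -36), (305, -5.7, -36), (308, -4.6, -37), (311, -3.4, -37), (314, -2.3, -36), (317, -1.2, -36), (320, 0.0, -37), (323, 1.0, -36), (326, 2.1, -37), (329, 3.3, -36), (332, 4.4, -36), (335, 5.5, -37), (338, 6.7, -36), (341, 8.0, -34), (344, 10.8, -12), (347, 12.2, -11), (350, 13.5, -12)]
250 [(296, -9.9, -33), (299, -8.5, -36), (302, -7.2, -37), (305, -6.0, -37), (308, -4.8, -37), (311, -3.6, -36), (314, -2.5, -35), (317, -1.2, -36), (320, 0.0, -36), (323, 1.1, -37), (326, 2.3, -37), (329, 3.5, -36), (332, 4.7, -36), (335, 5.9, -36), (338, 7.0, -36), (341, 8.4, -34), (344, 9.8, -32), (347, 12.8, -12), (350, 14.2, -12)]
```

Gripped (88.9 N). Lift and carry to above the stand.

>>> send_rows(deltas=[{"dx": 0, "dy": 0, "dz": 15, "rx": 0, "ry": 0, "rz": 0}, {"dx": 0, "dy": 0, "dz": 45, "rx": 0, "ry": 0, "rz": 0}, {"dx": 0, "dy": 0, "dz": 80, "rx": 0, "ry": 0, "rz": 0}, {"dx": 0, "dy": -15, "dz": 115, "rx": 0, "ry": 0, "rz": 0}, {"dx": 0, "dy": -40, "dz": 145, "rx": 0, "ry": 0, "rz": -2}])

```text
clock: 6.08
tcp_pos: [0.4948, 0.1616, 0.1336]
orientation: [-2.034, -2.392, -0.003]
contact_force: [1.3, -0.2, -6.1]
grip_width: 0.0157
gripper_force: 89.0
```

>>> send_rows(deltas=[{"dx": 0, "dy": -35, "dz": 10, "rx": 0, "ry": 0, "rz": -1.5}, {"dx": -2, "dy": -70, "dz": 25, "rx": 0, "ry": 0, "rz": -3}, {"dx": -3, "dy": -105, "dz": 25, "rx": 0, "ry": 0, "rz": -4.5}, {"dx": -4, "dy": -140, "dz": 25, "rx": 0, "ry": 0, "rz": -6}, {"dx": -4, "dy": -170, "dz": 25, "rx": 0, "ry": 0, "rz": -7}])

```text
clock: 6.5
tcp_pos: [0.49, -0.0143, 0.1565]
orientation: [-2.186, -2.255, 0.003]
contact_force: [0.9, -0.2, -4.9]
grip_width: 0.0161
gripper_force: 89.0
```

>>> send_rows(deltas=[{"dx": -1, "dy": -30, "dz": 0, "rx": 0, "ry": 0, "rz": -1}, {"dx": -2, "dy": -60, "dz": 0, "rx": 0, "ry": 0, "rz": -2}, {"dx": -3, "dy": -95, "dz": 0, "rx": 0, "ry": 0, "rz": -2.7}, {"dx": -4, "dy": -125, "dz": 0, "rx": 0, "ry": 0, "rz": -2.7}, {"dx": -4, "dy": -145, "dz": 0, "rx": 0, "ry": 0, "rz": -2.7}])

```text
clock: 6.92
tcp_pos: [0.4856, -0.16, 0.156]
orientation: [-2.239, -2.202, 0.004]
contact_force: [0.6, -0.2, -5.9]
grip_width: 0.0158
gripper_force: 88.9
```

>>> send_rows(deltas=[{"dx": 0, "dy": -7, "dz": 0, "rx": 0, "ry": 0, "rz": 0}, {"dx": 0, "dy": -7, "dz": 0, "rx": 0, "ry": 0, "rz": 0}, {"dx": 0, "dy": -7, "dz": 0, "rx": 0, "ry": 0, "rz": 0}])

```text
clock: 7.17
tcp_pos: [0.487, -0.1624, 0.1564]
orientation: [-2.235, -2.205, 0.0]
contact_force: [0.4, 0.9, -5.0]
grip_width: 0.0159
gripper_force: 88.9
```

```bash
python3 - <<'E'
from h import *
f=grab('wrist'); o=r.get_obs(); print(o['clock'],o['tcp_pos'],o['joints'],o['contact_force'],o['grip_width'],o['gripper_force']); T=tool(f,o); P=pts(f); np.savez('pics/w7.npz',**f)
M=R.from_rotvec(o['orientation']).as_matrix(); print('ang',np.degrees(np.arctan2(M[1,1],M[0,1])), M[:,2])
g=f['frame'].sum(2)/3
for u in (318,326): 
    col=g[:,u]; print([(v,int(col[v]),*(T[v,u].round(1)),int(1e3*P[v,u,2])) for v in range(90,300,3) if col[v]<90])
# tube pixels
m=(g>110)&(T[...,2]>-45)&(T[...,2]<-28)&(abs(T[...,1])<12)&(T[...,0]>-5)&(T[...,0]<150)
q=T[m]
for a,b in ((5,20),(20,29),(36,60),(96,110),(110,135)):
    s=q[(q[:,0]>a)&(q[:,0]<b)]
    if len(s)>5: print(a,b,len(s),'y',np.percentile(s[:,1],[1,99]).round(1),'z',np.median(s[:,2]))
# stand below: rail
Z=P[...,2]; s=P[(Z>.088)&(Z<.102)&(g>90)]; print('rail',len(s), s.mean(0) if len(s) else 0)
cv2.imwrite('pics/w7.png',f['frame'])
s=grab('top'); np.savez('pics/t7.npz',**s)
E
```

```text
7.2167 [ 0.487291   -0.16150967  0.15661352] [ 6.33987710e-01  3.22983615e-01 -5.18923541e-01  1.96429097e+00
  2.00091980e-01  9.05410100e-01  1.24957061e-03] [-0.19649779  0.43751472 -6.20293411] 0.0158698671122972 88.93831729888916
ang -0.6662693813392506 [-9.75737670e-04  1.21042111e-03 -9.99998791e-01]
[(93, 43, np.float64(91.7), np.float64(-0.8), np.float64(-37.6), 194), (96, 67, np.float64(90.7), np.float64(-0.8), np.float64(-38.8), 195), (99, 68, np.float64(89.8), np.float64(-0.8), np.float64(-38.7), 195), (102, 67, np.float64(88.9), np.float64(-0.8), np.float64(-38.4), 195), (105, 62, np.float64(87.9), np.float64(-0.8), np.float64(-38.4), 195), (108, 67, np.float64(86.9), np.float64(-0.8), np.float64(-38.4), 195), (111, 71, np.float64(86.0), np.float64(-0.8), np.float64(-37.9), 194), (114, 63, np.float64(85.0), np.float64(-0.8), np.float64(-38.1), 194), (117, 69, np.float64(84.0), np.float64(-0.8), np.float64(-38.2), 194), (120, 66, np.float64(83.1), np.float64(-0.8), np.float64(-38.4), 195), (123, 66, np.float64(82.1), np.float64(-0.8), np.float64(-37.8), 194), (126, 66, np
[... 3437 characters left out ...]
 (174, 60, np.float64(64.4), np.float64(2.0), np.float64(-38.4), 195), (177, 60, np.float64(63.4), np.float64(2.0), np.float64(-38.4), 195), (180, 48, np.float64(62.2), np.float64(2.0), np.float64(-38.0), 194), (255, 43, np.float64(32.4), np.float64(2.2), np.float64(-37.6), 194), (258, 61, np.float64(31.5), np.float64(2.2), np.float64(-38.7), 195), (261, 42, np.float64(30.3), np.float64(2.2), np.float64(-39.0), 195)]
5 20 1253 y [-9.   7.8] z -36.58502557513676
20 29 782 y [-9.3  8. ] z -36.516163498030444
36 60 2731 y [-9.4  8.2] z -36.37730386102515
96 110 1434 y [-6.   4.7] z -32.58767077322685
110 135 1186 y [-6.1  4.6] z -32.53979114712341
rail 1761 [ 0.68376863 -0.21248852  0.09484652]
```

The bar is level and centred: shoulder at tool x 30–33, tube y centre −0.65 (a camera bias that also applies to the stand measurement). The target TCP is about (0.4888, −0.1633). I'll nudge, lower a little, and average the readings.

>>> send_rows(deltas=[{"dx": 1.5, "dy": -1.3, "dz": -10, "rx": 0, "ry": 0, "rz": 0}, {"dx": 1.5, "dy": -1.3, "dz": -20, "rx": 0, "ry": 0, "rz": 0}, {"dx": 1.5, "dy": -1.3, "dz": -27, "rx": 0, "ry": 0, "rz": 0}, {"dx": 1.5, "dy": -1.3, "dz": -27, "rx": 0, "ry": 0, "rz": 0}])

```text
clock: 7.6
tcp_pos: [0.4875, -0.1637, 0.1277]
orientation: [-2.232, -2.205, 0.003]
contact_force: [-0.1, -0.2, -5.8]
grip_width: 0.0157
gripper_force: 88.8
```

```bash
python3 - <<'E'
from h import *
L=[]
for i in range(6):
    f=r.grab_frame('wrist'); o=r.get_obs(); L.append(o['tcp_pos'])
print(np.array(L).round(4), np.mean(L,0)); np.savez('pics/w8.npz',**f)
o['tcp_pos']=np.mean(L,0); P=pts(f);T=tool(f,o);g=f['frame'].sum(2)/3; Z=P[...,2]
# hook at leg side and fork visible: points near y -.11..-.13
m=(Z>.105)&(Z<.142)&(P[...,1]>-.13)&(P[...,1]<-.10)&(P[...,0]<.52)&(P[...,0]>.45)&(abs(T[...,1])>10)
for s in (-1,1):
    q=P[m&(np.sign(T[...,1])==s)]; print(s,len(q), np.percentile(q,[2,50,98],axis=0).round(4) if len(q) else 0)
    t=T[m&(np.sign(T[...,1])==s)]; print(np.percentile(t,[2,50,98],axis=0).round(1))
E
```

```text
[[ 0.4881 -0.1639  0.1286]
 [ 0.4887 -0.1641  0.1294]
 [ 0.4892 -0.1642  0.1299]
 [ 0.4894 -0.1644  0.1302]
 [ 0.4895 -0.1645  0.1304]
 [ 0.4896 -0.1645  0.1305]] [ 0.48907459 -0.16425486  0.12983601]
-1 461 [[ 0.4682 -0.1258  0.1079]
 [ 0.4742 -0.1122  0.1294]
 [ 0.4784 -0.1095  0.1395]]
[[ 38.3 -21.5  -9.7]
 [ 51.8 -15.5   0.4]
 [ 54.5 -11.3  21.9]]
1 297 [[ 0.5011 -0.1269  0.1184]
 [ 0.5038 -0.1217  0.1336]
 [ 0.5072 -0.1175  0.1358]]
[[37.6 11.5 -6. ]
 [42.8 14.1 -3.7]
 [46.9 17.6 11.4]]
```

>>> send_rows(deltas=[{"dx": -0.8, "dy": 1, "dz": 0, "rx": 0, "ry": 0, "rz": 0}, {"dx": -0.8, "dy": 1, "dz": -4, "rx": 0, "ry": 0, "rz": 0}, {"dx": -0.8, "dy": 1, "dz": -8, "rx": 0, "ry": 0, "rz": 0}, {"dx": -0.8, "dy": 1, "dz": -12, "rx": 0, "ry": 0, "rz": 0}, {"dx": -0.8, "dy": 1, "dz": -12, "rx": 0, "ry": 0, "rz": 0}])

```text
clock: 8.32
tcp_pos: [0.4876, -0.1634, 0.1171]
orientation: [-2.235, -2.206, 0.001]
contact_force: [-0.2, -0.3, -5.7]
grip_width: 0.0157
gripper_force: 88.9
```

>>> send_rows(deltas=[{"dx": 0, "dy": 0, "dz": -2, "rx": 0, "ry": 0, "rz": 0}, {"dx": 0, "dy": 0, "dz": -4, "rx": 0, "ry": 0, "rz": 0}, {"dx": 0, "dy": 0, "dz": -6, "rx": 0, "ry": 0, "rz": 0}, {"dx": 0, "dy": 0, "dz": -8, "rx": 0, "ry": 0, "rz": 0}, {"dx": 0, "dy": 0, "dz": -8, "rx": 0, "ry": 0, "rz": 0}])

```text
clock: 8.73
tcp_pos: [0.4894, -0.1635, 0.1103]
orientation: [2.235, 2.206, 0.002]
contact_force: [2.7, -0.9, -4.1]
grip_width: 0.016
gripper_force: 89.2
```

>>> send_rows(deltas=[{"dx": 0, "dy": 0, "dz": -2, "rx": 0, "ry": 0, "rz": 0}, {"dx": 0, "dy": 0, "dz": -4, "rx": 0, "ry": 0, "rz": 0}, {"dx": 0, "dy": 0, "dz": -6, "rx": 0, "ry": 0, "rz": 0}, {"dx": 0, "dy": 0, "dz": -8, "rx": 0, "ry": 0, "rz": 0}, {"dx": 0, "dy": 0, "dz": -8, "rx": 0, "ry": 0, "rz": 0}])

```text
clock: 9.15
tcp_pos: [0.4885, -0.1635, 0.1016]
orientation: [2.236, 2.207, 0.0]
contact_force: [4.7, 0.1, -4.5]
grip_width: 0.0163
gripper_force: 89.2
```

>>> send_rows(deltas=[{"dx": 0, "dy": 0, "dz": -2, "rx": 0, "ry": 0, "rz": 0}, {"dx": 0, "dy": 0, "dz": -4, "rx": 0, "ry": 0, "rz": 0}, {"dx": 0, "dy": 0, "dz": -6, "rx": 0, "ry": 0, "rz": 0}, {"dx": 0, "dy": 0, "dz": -8, "rx": 0, "ry": 0, "rz": 0}, {"dx": 0, "dy": 0, "dz": -8, "rx": 0, "ry": 0, "rz": 0}])

```text
clock: 9.57
tcp_pos: [0.4881, -0.1635, 0.0936]
orientation: [-2.236, -2.206, 0.0]
contact_force: [5.0, -0.3, -6.0]
grip_width: 0.0158
gripper_force: 89.1
```

>>> send_rows(deltas=[{"dx": 0, "dy": 0, "dz": -2, "rx": 0, "ry": 0, "rz": 0}, {"dx": 0, "dy": 0, "dz": -4, "rx": 0, "ry": 0, "rz": 0}, {"dx": 0, "dy": 0, "dz": -6, "rx": 0, "ry": 0, "rz": 0}, {"dx": 0, "dy": 0, "dz": -8, "rx": 0, "ry": 0, "rz": 0}, {"dx": 0, "dy": 0, "dz": -8, "rx": 0, "ry": 0, "rz": 0}])

```text
clock: 9.98
tcp_pos: [0.4878, -0.1635, 0.0866]
orientation: [-2.236, -2.206, 0.002]
contact_force: [0.3, -0.1, 6.4]
grip_width: 0.0157
gripper_force: 90.5
```

```bash
cat >> h.py <<'E'
def avg(n=4):
    L=[]
    for i in range(n):
        f=r.grab_frame('wrist'); o=r.get_obs(); L.append(o['tcp_pos'])
    o['tcp_pos']=L[-1]; return f,o
E
python3 - <<'E'
from h import *
f,o=avg(4); np.savez('pics/w9.npz',**f); print(o['clock'],o['tcp_pos'],o['contact_force'])
P=pts(f);T=tool(f,o);g=f['frame'].sum(2)/3; Z=P[...,2]
m=(Z>.105)&(Z<.15)&(P[...,1]>-.13)&(P[...,1]<-.10)&(P[...,0]<.52)&(P[...,0]>.45)
for a,b in ((-.1165,-.1095),(-.1275,-.118)):
    q=P[m&(P[...,1]>a)&(P[...,1]<b)]
    for x in np.arange(.462,.512,.003): 
        s=q[(q[:,0]>x)&(q[:,0]<x+.003)]; print(int(x*1000),len(s), s[:,2].max().round(3) if len(s) else '',end=' | ')
    print()
q=T[(g>150)&(abs(T[...,1])<10)&(T[...,0]>5)&(T[...,0]<60)&(T[...,2]<-20)];print('tube top world',o['tcp_pos'][2]*1000-np.median(q[:,2]))
E
```

```text
10.1833 [ 0.48780932 -0.16355945  0.08661087] [ 0.67795788 -0.67201237  5.61499537]
462 0  | 465 3 0.127 | 468 186 0.13 | 471 196 0.138 | 474 222 0.14 | 477 246 0.14 | 480 207 0.135 | 483 162 0.13 | 486 142 0.125 | 489 125 0.125 | 492 140 0.125 | 495 100 0.125 | 498 0  | 501 0  | 504 0  | 507 0  | 510 0  | 
462 0  | 465 0  | 468 0  | 471 4 0.116 | 474 42 0.116 | 477 69 0.124 | 480 157 0.125 | 483 167 0.125 | 486 180 0.125 | 489 179 0.125 | 492 163 0.125 | 495 113 0.124 | 498 249 0.13 | 501 231 0.135 | 504 192 0.136 | 507 28 0.134 | 510 0  | 
tube top world 123.48481859466897
```

The jaw force dropped to zero and the vertical force reversed. The tube top is at 0.1235 m and a hook is now standing over the tube, so it has snapped in. Release and lift.

>>> send_rows(deltas=[{"dx": 0, "dy": 0, "dz": 0, "rx": 0, "ry": 0, "rz": 0}, {"dx": 0, "dy": 0, "dz": 0, "rx": 0, "ry": 0, "rz": 0}, {"dx": 0, "dy": 0, "dz": 0, "rx": 0, "ry": 0, "rz": 0}, {"dx": 0, "dy": 0, "dz": 0, "rx": 0, "ry": 0, "rz": 0}], jaw=60)

```text
clock: 10.52
tcp_pos: [0.4875, -0.1635, 0.0858]
orientation: [-2.235, -2.206, 0.002]
contact_force: [0.5, 0.3, 0.4]
grip_width: 0.06
gripper_force: 0.0
```

>>> send_rows(deltas=[{"dx": 0, "dy": 0, "dz": 15, "rx": 0, "ry": 0, "rz": 0}, {"dx": 0, "dy": 0, "dz": 40, "rx": 0, "ry": 0, "rz": 0}, {"dx": 0, "dy": 10, "dz": 75, "rx": 0, "ry": 0, "rz": 0}, {"dx": -6, "dy": 40, "dz": 80, "rx": 0, "ry": 0, "rz": 0}, {"dx": -12, "dy": 75, "dz": 80, "rx": 0, "ry": 0, "rz": 0}])

```text
clock: 10.93
tcp_pos: [0.478, -0.0898, 0.1685]
orientation: [2.238, 2.198, 0.003]
contact_force: [-0.3, 0.7, -0.6]
grip_width: 0.0601
gripper_force: 0.0
```

>>> send_rows(deltas=[{"dx": -5, "dy": 35, "dz": 0, "rx": 0, "ry": 0, "rz": 0}, {"dx": -5, "dy": 35, "dz": 0, "rx": 0, "ry": 0, "rz": 0}, {"dx": -5, "dy": 35, "dz": 0, "rx": 0, "ry": 0, "rz": 0}, {"dx": -5, "dy": 35, "dz": 0, "rx": 0, "ry": 0, "rz": 0}], jaw=85.4)

```text
clock: 11.27
tcp_pos: [0.4712, -0.0541, 0.166]
orientation: [2.236, 2.207, -0.001]
contact_force: [-0.8, -0.5, 0.1]
grip_width: 0.0857
gripper_force: 0.0
```

```bash
python3 - <<'E'
from h import *
f,o=avg(3); np.savez('pics/w10.npz',**f); print(o['clock'],o['tcp_pos'],o['contact_force'],o['grip_width'],o['joints'])
P=pts(f);T=tool(f,o);g=f['frame'].sum(2)/3; Z=P[...,2]
m=(abs(T[...,0])<14)&(abs(T[...,1])>38)&(abs(T[...,1])<62)&(g<110)&(T[...,2]<5)&(T[...,2]>-60)
for s in (-1,1): q=T[m&(np.sign(T[...,1])==s)]; print('tip',s,len(q),np.sort(q[:,2])[::-1][:60:6].round(1)); k=q[q[:,2]>-40]; print(k.min(0),k.max(0))
# bar parts at height
m=(Z>.09)&(Z<.17)&(P[...,1]>-.08)&(P[...,1]<.03)&(P[...,0]>.42)&(P[...,0]<.54)&(T[...,2]>-15)
for y in np.arange(-.08,.03,.004):
    q=P[m&(P[...,1]>y)&(P[...,1]<y+.004)]
    if len(q): 
        xs=np.sort(q[:,0]); gaps=np.where(np.diff(xs)>.003)[0]
        seg=[(int(a[0]*1e4)/10,int(a[-1]*1e4)/10) for a in np.split(xs,gaps+1) if len(a)>3]
        print(round(y*1000),len(q),seg,q[:,2].max().round(3))
cv2.imwrite('pics/w10.png',f['frame'])
E
```

```text
11.4167 [ 0.47131457 -0.05493678  0.16583591] [-0.49397366  0.11431658 -0.34366508] 0.08543572599079961 [ 0.49621968  0.25479769 -0.58505971  2.03623764  0.17887475  0.89998878
 -0.20144742]
tip -1 1959 [-32.6 -33.1 -33.6 -34.  -34.2 -34.4 -34.7 -34.8 -34.9 -35. ]
[-11.24943084 -54.52368535 -39.98062706] [ 11.432348   -42.3532696  -32.62533611]
tip 1 1895 [-32.9 -34.5 -34.8 -35.  -35.2 -35.4 -35.5 -35.7 -35.9 -36.2]
[-10.82693223  41.95115812 -39.97667074] [ 11.41929491  52.31739352 -32.943679  ]
-80 343 [(460.7, 500.8)] 0.127
-76 479 [(460.6, 501.3)] 0.127
-72 481 [(461.6, 500.8)] 0.127
-68 202 [(462.7, 474.5), (482.6, 493.6)] 0.122
-64 178 [(462.4, 472.5), (482.7, 493.5)] 0.122
-60 181 [(460.4, 471.2), (482.8, 493.5)] 0.122
-56 183 [(459.2, 469.3), (482.8, 493.3)] 0.122
-52 192 [(457.3, 468.0), (482.8, 493.3)] 0.122
-48 189 [(456.2, 466.1), (482.8, 494.0)] 0.122
-44 197 [(454.4, 464.9), (482.9, 493.8)] 0.122
-40 199 [(452.5, 462.9), (482.9, 493.7)] 0.122
-36 202 [(450.7, 461.1), (483.0, 493.7)] 0.122
-32 201 [(449.1, 460.0), (483.2, 493.7)] 0.122
-28 199 [(447.4, 458.1), (483.2, 493.5)] 0.122
-24 185 [(445.5, 456.3), (483.2, 494.1)] 0.121
-20 278 [(443.7, 470.2), (483.2, 494.1), (506.9, 522.4)] 0.146
-16 606 [(441.8, 470.3), (483.2, 494.0), (502.4, 522.6)] 0.146
-12 917 [(440.0, 451.8), (455.1, 522.5)] 0.146
-8 947 [(438.3, 450.1), (455.2, 522.8)] 0.146
-4 1071 [(436.8, 448.4), (455.4, 522.0)] 0.145
0 117 [(436.3, 446.6)] 0.122
4 83 [(436.9, 445.0)] 0.122
```

View pics/w10.png

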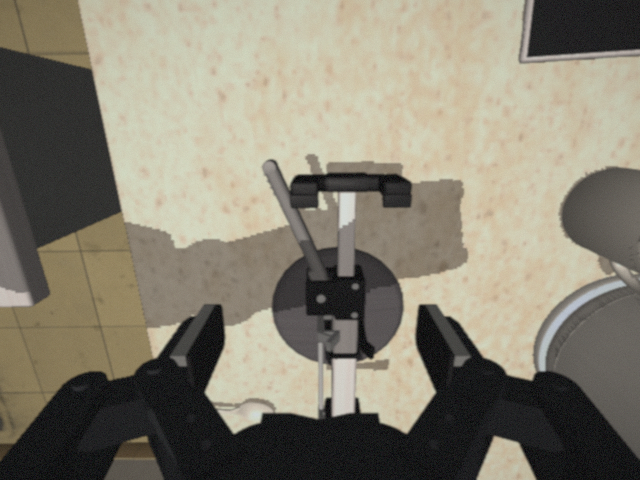

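The picture shows the hook crossbar at row ~183 with its lips at (303,190) and (398,190), the lever tip at (270,165), the collar at (335,297) and the leg along column 346. Fingers are at y ±42..54 mm, tips at −33. I need the lip's extent along Y before placing the finger.

```bash
python3 - <<'E'
from h import *
f=load('w10'); P=pts(f); Z=P[...,2]; g=f['frame'].sum(2)/3
for n,a,b in (('lip-x',.456,.469),('bar',.472,.482),('bar+',.496,.503),('lip+x',.508,.521)):
    q=P[(P[...,0]>a)&(P[...,0]<b)&(P[...,1]>-.04)&(P[...,1]<.02)&(Z>.1)&(g<90)]
    for z in np.arange(.105,.15,.005):
        s=q[(q[:,2]>z)&(q[:,2]<z+.005)]
        if len(s)>3: print(n,int(z*1000),len(s),np.percentile(s[:,1]*1000,[3,97]).round(1))
# collar front edge
q=P[(P[...,0]>.482)&(P[...,0]<.495)&(P[...,1]>-.1)&(P[...,1]<-.05)&(Z>.1)]
d=q[q[:,2]>.1245];print('collar front',np.percentile(d[:,1],[99]))
E
```

```text
lip-x 110 19 [-38.9 -14.1]
lip-x 115 64 [-39.3  -1.9]
lip-x 120 25 [-2.1 -1.8]
lip-x 125 20 [-2.1 -1.8]
lip-x 130 25 [-2.2 -1.8]
lip-x 135 38 [-2.1 -1.8]
lip-x 140 555 [-16.   -2.2]
lip-x 145 68 [-15.3  -6. ]
bar 110 12 [-2.4 -2.1]
bar 115 19 [-2.3 -2. ]
bar 120 233 [-11.3  -2.1]
bar 125 41 [-9.2 -3.2]
bar+ 105 9 [-2.7 -2.2]
bar+ 110 8 [-2.4 -2.1]
bar+ 115 13 [-2.6 -2.2]
bar+ 120 149 [-11.6  -2.3]
bar+ 125 42 [-10.8  -3.5]
lip+x 115 20 [-2.7 -2.3]
lip+x 120 21 [-2.7 -2.3]
lip+x 125 38 [-2.7 -2.2]
lip+x 130 27 [-2.6 -2.2]
lip+x 135 27 [-2.7 -2.2]
lip+x 140 582 [-16.9  -2.5]
lip+x 145 72 [-16.2  -8. ]
collar front [-0.07057354]
```

Lip tops overhang inward to Y ≈ −17..−20 mm, the crossbar's inner face is at −11.5 and the collar front at −70.5. I'll make a half turn so the wrist camera sits over the collar and can see the ring mark directly.

>>> send_rows(deltas=[{"dx": 0, "dy": 5, "dz": 0, "rx": 0, "ry": 0, "rz": 6.9}, {"dx": 0, "dy": 10, "dz": 0, "rx": 0, "ry": 0, "rz": 13.8}, {"dx": 0, "dy": 17, "dz": 0, "rx": 0, "ry": 0, "rz": 20.7}, {"dx": 0, "dy": 17, "dz": 0, "rx": 0, "ry": 0, "rz": 27.6}, {"dx": 0, "dy": 17, "dz": 0, "rx": 0, "ry": 0, "rz": 34.5}])

```text
clock: 11.83
tcp_pos: [0.4714, -0.0372, 0.1659]
orientation: [-1.474, -2.774, 0.0]
contact_force: [0.3, -0.9, 0.3]
grip_width: 0.0854
gripper_force: 0.0
```

```bash
python3 -c "
from h import *
o=r.get_obs(); print(o['tcp_pos'],o['joints'])"
```

```text
[ 0.47144332 -0.03717306  0.1659335 ] [ 0.55745265  0.27240837 -0.70089793  2.03407204  0.22142115  0.90953365
  0.33119825]
```

>>> send_rows(deltas=[{"dx": 0, "dy": 0, "dz": 0, "rx": 0, "ry": 0, "rz": 7}, {"dx": 0, "dy": 0, "dz": 0, "rx": 0, "ry": 0, "rz": 14}, {"dx": 0, "dy": 0, "dz": 0, "rx": 0, "ry": 0, "rz": 21}, {"dx": 0, "dy": 0, "dz": 0, "rx": 0, "ry": 0, "rz": 28}, {"dx": 0, "dy": 0, "dz": 0, "rx": 0, "ry": 0, "rz": 35}])

```text
clock: 12.25
tcp_pos: [0.4714, -0.0377, 0.1659]
orientation: [-0.573, -3.088, 0.0]
contact_force: [-0.4, 0.4, 0.7]
grip_width: 0.0856
gripper_force: 0.0
```

>>> send_rows(deltas=[{"dx": 0, "dy": 0, "dz": 0, "rx": 0, "ry": 0, "rz": 7}, {"dx": 0, "dy": 0, "dz": 0, "rx": 0, "ry": 0, "rz": 14}, {"dx": 0, "dy": 0, "dz": 0, "rx": 0, "ry": 0, "rz": 21}, {"dx": 0, "dy": 0, "dz": 0, "rx": 0, "ry": 0, "rz": 28}, {"dx": 0, "dy": 0, "dz": 0, "rx": 0, "ry": 0, "rz": 35}])

```text
clock: 12.67
tcp_pos: [0.4714, -0.0377, 0.1659]
orientation: [0.382, -3.118, -0.0]
contact_force: [0.2, 0.1, -0.4]
grip_width: 0.0853
gripper_force: 0.0
```

>>> send_rows(deltas=[{"dx": 0, "dy": 0, "dz": 0, "rx": 0, "ry": 0, "rz": 7}, {"dx": 0, "dy": 0, "dz": 0, "rx": 0, "ry": 0, "rz": 14}, {"dx": 0, "dy": 0, "dz": 0, "rx": 0, "ry": 0, "rz": 21}, {"dx": 0, "dy": 0, "dz": 0, "rx": 0, "ry": 0, "rz": 28}, {"dx": 0, "dy": 0, "dz": 0, "rx": 0, "ry": 0, "rz": 35}])

```text
clock: 13.08
tcp_pos: [0.4714, -0.0378, 0.1659]
orientation: [1.301, -2.859, -0.0]
contact_force: [0.3, -0.9, -0.0]
grip_width: 0.0854
gripper_force: 0.0
```

>>> send_rows(deltas=[{"dx": 0, "dy": 0, "dz": 0, "rx": 0, "ry": 0, "rz": 7}, {"dx": 0, "dy": 0, "dz": 0, "rx": 0, "ry": 0, "rz": 14}, {"dx": 0, "dy": 0, "dz": 0, "rx": 0, "ry": 0, "rz": 21}, {"dx": 0, "dy": 0, "dz": 0, "rx": 0, "ry": 0, "rz": 28}, {"dx": 0, "dy": 0, "dz": 0, "rx": 0, "ry": 0, "rz": 35}])

```text
clock: 13.5
tcp_pos: [0.4714, -0.0378, 0.1658]
orientation: [2.101, -2.335, -0.001]
contact_force: [-0.4, -0.7, -0.6]
grip_width: 0.0856
gripper_force: 0.0
```

```bash
python3 - <<'E'
from h import *
f,o=avg(4); print(o['clock'],o['tcp_pos'],o['joints']); np.savez('pics/w11.npz',**f)
M=R.from_rotvec(o['orientation']).as_matrix(); print(M[:,1],np.degrees(np.arctan2(M[1,1],M[0,1])),M[:,2])
T=tool(f,o);P=pts(f);Z=P[...,2];g=f['frame'].sum(2)/3
q=P[(Z>.117)&(Z<.127)&(P[...,1]>-.066)&(P[...,1]<-.03)&(P[...,0]>.475)&(g>100)]; print('leg x',np.percentile(q[:,0],[1,50,99]))
q=P[(Z>.1245)&(Z<.13)&(P[...,1]>-.12)&(P[...,1]<-.06)&(P[...,0]>.482)&(P[...,0]<.496)&(g<90)]; print('collar y',np.percentile(q[:,1],[1,99]))
E
```

```text
13.7 [ 0.47134067 -0.03723758  0.16582548] [ 0.94050948  0.45604188 -1.21794784  2.0156968   0.50557211  1.01974227
  2.50358136]
[-9.93431414e-01  1.14427336e-01  6.41386568e-04] 173.42940286817492 [-5.77519798e-04  5.91292620e-04 -9.99999658e-01]
leg x [0.48348032 0.48870038 0.49421638]
collar y [-0.10926396 -0.07127612]
```

Finish the turn and descend around the leg and lever.

>>> send_rows(deltas=[{"dx": 0, "dy": 0, "dz": 0, "rx": 0, "ry": 0, "rz": 5.9}, {"dx": 0, "dy": 0, "dz": -15, "rx": 0, "ry": 0, "rz": 5.9}, {"dx": 0, "dy": 0, "dz": -30, "rx": 0, "ry": 0, "rz": 5.9}, {"dx": 0, "dy": 0, "dz": -45, "rx": 0, "ry": 0, "rz": 5.9}, {"dx": 0, "dy": 0, "dz": -55, "rx": 0, "ry": 0, "rz": 5.9}])

```text
clock: 14.12
tcp_pos: [0.4709, -0.037, 0.1099]
orientation: [2.21, -2.232, -0.001]
contact_force: [0.6, -0.4, -0.2]
grip_width: 0.0852
gripper_force: 0.0
```

>>> send_rows(deltas=[{"dx": 0, "dy": 0, "dz": -10, "rx": 0, "ry": 0, "rz": 0}, {"dx": 0, "dy": 0, "dz": -20, "rx": 0, "ry": 0, "rz": 0}, {"dx": 0, "dy": 0, "dz": -30, "rx": 0, "ry": 0, "rz": 0}, {"dx": 0, "dy": 0, "dz": -40, "rx": 0, "ry": 0, "rz": 0}, {"dx": 0, "dy": 0, "dz": -40, "rx": 0, "ry": 0, "rz": 0}])

```text
clock: 14.53
tcp_pos: [0.4703, -0.0366, 0.0694]
orientation: [2.213, -2.227, -0.003]
contact_force: [-0.1, -0.5, 0.0]
grip_width: 0.0854
gripper_force: 0.0
```

```bash
python3 - <<'E'
from h import *
f,o=avg(4); print(o['clock'],o['tcp_pos'],o['joints'],o['contact_force']); np.savez('pics/w12.npz',**f)
M=R.from_rotvec(o['orientation']).as_matrix(); print(np.degrees(np.arctan2(M[1,1],M[0,1])))
T=tool(f,o);P=pts(f);Z=P[...,2];g=f['frame'].sum(2)/3
u0=int(np.median(np.where((g>120)&(Z>.117)&(Z<.124)&(P[...,0]>.48)&(P[...,1]>-.066)&(P[...,1]<-.03))[1])); print('leg col',u0)
print([(v,int(P[v,u0,1]*1e4)/10,int(Z[v,u0]*1000),int(g[v,u0])) for v in range(0,320,10)])
# -x finger and lever gap at finger, in world
for v in (285,295,305,315): print(v,[(u,int(P[v,u,0]*1e3),int(P[v,u,1]*1e3),int(Z[v,u]*1e3)) for u in range(150,500,14)])
E
```

```text
14.7333 [ 0.4717965  -0.03634568  0.07151613] [ 0.81313253  0.59311174 -1.09045054  2.0959911   0.7009811   0.87669605
  2.44402336] [ 0.70942385 -0.18826933 -0.52041615]
179.63878087044893
leg col 275
[(0, -152.2, 123, 139), (10, -149.9, 123, 144), (20, -148.0, 121, 145), (30, -145.0, 123, 144), (40, -142.7, 122, 142), (50, -139.9, 123, 143), (60, -137.4, 122, 147), (70, -134.7, 123, 144), (80, -131.9, 124, 37), (90, -129.2, 124, 147), (100, -126.4, 124, 148), (110, -123.6, 124, 148), (120, -120.7, 123, 145), (130, -117.8, 123, 152), (140, -114.8, 123, 146), (150, -111.7, 122, 151), (160, -108.7, 123, 147), (170, -105.5, 123, 151), (180, -102.1, 122, 136), (190, -99.2, 124, 31), (200, -96.1, 125, 35), (210, -92.9, 126, 33), (220, -89.1, 124, 38), (230, -85.8, 125, 32), (240, -82.4, 125, 26), (250, -78.7, 125, 33), (260, -74.7, 125, 30), (270, -71.0, 125, 89), (280, -64.5, 119, 150), (290, -59.8, 118, 149), (300, -56.4, 120, 147), (310, -52.1, 120, 147)]
285 [(150, 603, -2, -1), (164, 592, -2, 0), (178, 581, -2, 0), (192, 570, -2, 0), (206, 559, -3, 0), (220, 548, -2, 0), (234, 538, 
[... 1169 characters left out ...]
440, 15, 0), (374, 429, 15, -1), (388, 418, 14, 0), (402, 406, 16, -1), (416, 395, 16, -1), (430, 425, -47, 109), (444, 374, 15, 0), (458, 362, 16, -1), (472, 351, 16, 0), (486, 340, 16, 0)]
315 [(150, 607, 23, -1), (164, 595, 23, 0), (178, 585, 24, -1), (192, 573, 23, 0), (206, 516, -47, 116), (220, 514, -42, 107), (234, 540, 23, 0), (248, 529, 23, 0), (262, 494, -49, 118), (276, 488, -50, 121), (290, 483, -48, 117), (304, 484, 24, -1), (318, 473, 24, 0), (332, 466, -48, 117), (346, 461, -50, 120), (360, 439, 24, -1), (374, 428, 24, -1), (388, 417, 24, 0), (402, 406, 24, 0), (416, 395, 24, 0), (430, 427, -47, 117), (444, 372, 25, -1), (458, 361, 25, 0), (472, 350, 25, 0), (486, 339, 24, 0)]
```

The camera now looks straight at the collar mouth (column 275, row ~271). I draw the leg out step by step.

>>> send_rows(deltas=[{"dx": 0, "dy": 4, "dz": 0, "rx": 0, "ry": 0, "rz": -0.3}, {"dx": 0, "dy": 8, "dz": 0, "rx": 0, "ry": 0, "rz": -0.3}, {"dx": 0, "dy": 12, "dz": 0, "rx": 0, "ry": 0, "rz": -0.3}, {"dx": 0, "dy": 16, "dz": 0, "rx": 0, "ry": 0, "rz": -0.3}, {"dx": 0, "dy": 20, "dz": 0, "rx": 0, "ry": 0, "rz": -0.3}])

```text
clock: 15.15
tcp_pos: [0.4713, -0.0166, 0.0712]
orientation: [2.208, -2.234, 0.001]
contact_force: [-0.2, -2.1, 0.1]
grip_width: 0.0851
gripper_force: 1.2
```

>>> send_rows(deltas=[{"dx": 0, "dy": 4, "dz": 0, "rx": 0, "ry": 0, "rz": 0}, {"dx": 0, "dy": 8, "dz": 0, "rx": 0, "ry": 0, "rz": 0}, {"dx": 0, "dy": 12, "dz": 0, "rx": 0, "ry": 0, "rz": 0}, {"dx": 0, "dy": 15, "dz": 0, "rx": 0, "ry": 0, "rz": 0}, {"dx": 0, "dy": 15, "dz": 0, "rx": 0, "ry": 0, "rz": 0}])

```text
clock: 15.57
tcp_pos: [0.4714, -0.0006, 0.0712]
orientation: [-2.21, 2.233, 0.0]
contact_force: [0.6, -1.3, 0.4]
grip_width: 0.0856
gripper_force: 0.8
```

```bash
cat >> h.py <<'E'
def look(k,n=3):
    f,o=avg(n); np.savez('pics/%s.npz'%k,**f); P=pts(f);Z=P[...,2];g=f['frame'].sum(2)/3
    print(o['clock'].round(2),o['tcp_pos'].round(4),'F',o['contact_force'].round(1),'w',round(o['grip_width']*1000,1),'gf',round(o['gripper_force'],1))
    m=(g>115)&(Z>.115)&(Z<.124)&(P[...,0]>.481)&(P[...,0]<.497)&(P[...,1]>-.064)&(P[...,1]<.05)
    v,u=np.where(m); print('leg px',len(u),np.median(u) if len(u) else 0)
    u0=int(np.median(u))
    w=g[:,u0-2:u0+3].mean(1); c=P[:,u0]
    a=np.where((np.abs(c[:,1]+.05)<.032)&(c[:,2]>.1))[0]
    print([(v,int(c[v,1]*1e4)/10,int(c[v,2]*1e3),int(w[v])) for v in a[::2]])
    # shoulder (dark thin band at Y~-.1315), for bar shift
    b=[v for v in range(0,260) if -.138<c[v,1]<-.124 and w[v]<100]; print('shoulder Y',[int(c[v,1]*1e4)/10 for v in b])
    # lever
    for y in (-.06,-.05,-.045):
        q=P[(np.abs(P[...,1]-y)<.0015)&(Z>.112)&(Z<.124)&(P[...,0]<.4815)&(P[...,0]>.43)&(g>60)]
        if len(q): print('lever',y,np.percentile(q[:,0],[2,98]).round(4))
    return f,o,P
E
python3 -c "
from h import *
look('w13')"
```

```text
Traceback (most recent call last):
  File "h.py", line 31, in look
    print(o['clock'].round(2),o['tcp_pos'].round(4),'F',o['contact_force'].round(1),'w',round(o['grip_width']*1000,1),'gf',round(o['gripper_force'],1))
          ^^^^^^^^^^^^^^^^
AttributeError: 'float' object has no attribute 'round'
```

```bash
sed -i "s/o\['clock'\].round(2)/round(o['clock'],2)/" h.py; python3 -c "
from h import *
look('w13')"
```

```text
15.87 [ 0.4714 -0.0016  0.0711] F [ 0.1 -1.2  1.4] w 85.4 gf 0.9
leg px 4793 272.0
[(np.int64(135), -81.7, 124, 34), (np.int64(137), -81.1, 125, 33), (np.int64(139), -80.5, 124, 34), (np.int64(141), -79.9, 125, 31), (np.int64(143), -79.4, 126, 31), (np.int64(145), -78.7, 124, 30), (np.int64(147), -78.1, 124, 36), (np.int64(149), -77.5, 125, 30), (np.int64(151), -76.9, 124, 31), (np.int64(153), -76.3, 124, 34), (np.int64(155), -75.7, 125, 34), (np.int64(157), -75.1, 124, 33), (np.int64(159), -74.5, 125, 30), (np.int64(161), -73.9, 125, 32), (np.int64(163), -73.4, 126, 32), (np.int64(165), -72.7, 126, 33), (np.int64(167), -72.0, 125, 32), (np.int64(169), -71.3, 124, 29), (np.int64(171), -70.7, 125, 28), (np.int64(173), -69.5, 120, 101), (np.int64(175), -68.6, 119, 149), (np.int64(177), -67.9, 118, 150), (np.int64(179), -67.4, 120, 149), (np.int64(181), -66.8, 120, 149), (np.int64(183), -66.3, 121, 148), (np.int64(185), -65.3, 119, 149), (np.int64(187), -64.6, 119, 149), (np.int64(189), -64.0, 119, 148), (np.int64(191), -63.3, 119, 149), (np.int64(193), -62.7, 120, 148), (np.int64(195),
[... 1321 characters left out ...]
273), -32.7, 119, 143), (np.int64(275), -32.2, 120, 144), (np.int64(277), -31.6, 120, 144), (np.int64(279), -29.9, 118, 144), (np.int64(281), -29.3, 119, 143), (np.int64(283), -29.0, 120, 142), (np.int64(285), -28.3, 120, 143), (np.int64(287), -27.3, 120, 143), (np.int64(289), -26.2, 119, 143), (np.int64(291), -25.6, 120, 142), (np.int64(293), -24.5, 119, 142), (np.int64(295), -23.1, 118, 143), (np.int64(297), -22.9, 119, 142), (np.int64(299), -21.6, 119, 142), (np.int64(301), -20.4, 118, 142), (np.int64(303), -20.2, 119, 142), (np.int64(305), -19.0, 119, 141), (np.int64(307), -18.6, 119, 143)]
shoulder Y []
lever -0.06 [0.4621 0.4717]
lever -0.05 [0.4579 0.4674]
lever -0.045 [0.4557 0.4653]
```

Not out yet, with the spring felt at about 1–2 N. Continue 7 mm.

>>> send_rows(deltas=[{"dx": 0, "dy": 3, "dz": 0, "rx": 0, "ry": 0, "rz": 0}, {"dx": 0, "dy": 6, "dz": 0, "rx": 0, "ry": 0, "rz": 0}, {"dx": 0, "dy": 7, "dz": 0, "rx": 0, "ry": 0, "rz": 0}, {"dx": 0, "dy": 7, "dz": 0, "rx": 0, "ry": 0, "rz": 0}])

```text
clock: 16.2
tcp_pos: [0.4713, 0.006, 0.0711]
orientation: [-2.209, 2.233, 0.0]
contact_force: [-0.8, -1.5, 1.0]
grip_width: 0.0857
gripper_force: 0.9
```

```bash
python3 - <<'E'
s=open('h.py').read()
s=s.replace("    print([(v,int(c[v,1]*1e4)/10,int(c[v,2]*1e3),int(w[v])) for v in a[::2]])\n","    print([(int(v),int(c[v,1]*1e4)/10,int(c[v,2]*1e3),int(w[v])) for v in a if -.074<c[v,1]<-.052 and (w[v]<130 or w[v-1]<130 or w[v+1]<130)])\n")
open('h.py','w').write(s)
from h import *
look('w14')
E
```

```text
16.35 [0.4714 0.0058 0.0711] F [-0.9 -2.5  1.3] w 85.4 gf 0.9
leg px 5398 272.0
[(137, -73.7, 124, 34), (138, -73.5, 125, 33), (139, -73.2, 126, 35), (140, -72.9, 125, 32), (141, -72.6, 125, 35), (142, -72.3, 125, 32), (143, -72.0, 125, 32), (144, -71.7, 125, 30), (145, -71.4, 125, 29), (146, -71.1, 125, 25), (147, -70.7, 124, 23), (148, -70.4, 124, 20), (149, -70.1, 123, 43), (150, -69.5, 119, 90), (151, -69.2, 119, 130)]
shoulder Y []
lever -0.06 [0.4621 0.4716]
lever -0.05 [0.458  0.4675]
lever -0.045 [0.4559 0.4653]
```

>>> send_rows(deltas=[{"dx": 0, "dy": 1.5, "dz": 0, "rx": 0, "ry": 0, "rz": 0}, {"dx": 0, "dy": 2.5, "dz": 0, "rx": 0, "ry": 0, "rz": 0}, {"dx": 0, "dy": 2.5, "dz": 0, "rx": 0, "ry": 0, "rz": 0}])

```text
clock: 16.6
tcp_pos: [0.4713, 0.0081, 0.0711]
orientation: [2.209, -2.234, -0.0]
contact_force: [-0.4, -1.2, 0.9]
grip_width: 0.0851
gripper_force: 1.2
```

```bash
python3 - <<'E'
from h import *
look('w15')
E
```

```text
16.75 [0.4714 0.0081 0.0711] F [-0.1 -2.1  0.7] w 85.4 gf 1.1
leg px 5604 271.0
[(129, -73.8, 124, 31), (130, -73.6, 125, 35), (131, -73.3, 125, 34), (132, -72.9, 124, 35), (133, -72.7, 125, 34), (134, -72.4, 124, 30), (135, -72.1, 126, 31), (136, -71.8, 125, 32), (137, -71.5, 124, 28), (138, -71.2, 124, 27), (139, -70.9, 123, 25), (140, -70.6, 124, 24), (141, -70.3, 124, 33), (142, -70.0, 124, 47), (143, -69.5, 120, 50), (144, -69.2, 120, 42), (145, -68.8, 119, 36), (146, -68.6, 120, 35), (147, -68.3, 120, 36), (148, -67.9, 120, 34), (149, -67.6, 120, 50), (150, -67.3, 120, 94), (151, -67.0, 120, 131)]
shoulder Y []
lever -0.06 [0.462  0.4715]
lever -0.05 [0.4581 0.4674]
lever -0.045 [0.4558 0.4653]
```

The ring mark is visible, with its front edge at Y = −67.35 against −67.15 when aligned, so it's 0.2 mm short. I close in stages, shifting towards the leg.

>>> send_rows(deltas=[{"dx": 2, "dy": 0.2, "dz": 0, "rx": 0, "ry": 0, "rz": 0}, {"dx": 4, "dy": 0.2, "dz": 0, "rx": 0, "ry": 0, "rz": 0}, {"dx": 6, "dy": 0.2, "dz": 0, "rx": 0, "ry": 0, "rz": 0}, {"dx": 6, "dy": 0.2, "dz": 0, "rx": 0, "ry": 0, "rz": 0}], jaw=60, newtons=40)

```text
clock: 17.08
tcp_pos: [0.4795, 0.0086, 0.0722]
orientation: [-2.206, 2.233, -0.003]
contact_force: [0.5, -2.7, 8.8]
grip_width: 0.0599
gripper_force: 0.0
```

>>> send_rows(deltas=[{"dx": 1.5, "dy": 0, "dz": 0, "rx": 0, "ry": 0, "rz": 0}, {"dx": 3, "dy": 0, "dz": 0, "rx": 0, "ry": 0, "rz": 0}, {"dx": 3, "dy": 0, "dz": 0, "rx": 0, "ry": 0, "rz": 0}, {"dx": 3, "dy": 0, "dz": 0, "rx": 0, "ry": 0, "rz": 0}], jaw=40)

```text
clock: 17.42
tcp_pos: [0.4804, 0.0081, 0.071]
orientation: [2.208, -2.234, -0.0]
contact_force: [-0.2, -2.2, -0.1]
grip_width: 0.0399
gripper_force: 0.0
```

```bash
python3 - <<'E'
from h import *
look('w16')
E
```

```text
17.57 [0.4798 0.0079 0.0707] F [ 0.2 -2.4  0.4] w 40.3 gf 0.0
leg px 5876 290.0
[(129, -73.9, 125, 35), (130, -73.6, 125, 34), (131, -73.3, 124, 33), (132, -73.1, 126, 34), (133, -72.7, 125, 31), (134, -72.5, 126, 35), (135, -72.1, 124, 36), (136, -71.9, 126, 31), (137, -71.6, 125, 33), (138, -71.2, 124, 33), (139, -71.0, 125, 35), (140, -70.7, 124, 36), (141, -70.4, 124, 34), (142, -70.1, 126, 30), (143, -69.8, 125, 28), (144, -69.5, 124, 25), (145, -69.1, 124, 23), (146, -68.8, 123, 43), (147, -68.5, 123, 94), (148, -67.9, 119, 137), (150, -67.3, 118, 137), (151, -67.0, 119, 95), (152, -66.7, 120, 52), (153, -66.3, 118, 38), (154, -66.1, 120, 35), (155, -65.7, 119, 34), (156, -65.4, 119, 37), (157, -65.1, 119, 60), (158, -64.7, 119, 104), (159, -64.4, 119, 139)]
shoulder Y []
lever -0.06 [0.4704 0.479 ]
lever -0.05 [0.4692 0.478 ]
lever -0.045 [0.4688 0.4773]
```

The bar slid about 1 mm against its play and the mark's rear edge is now ~1.5 mm beyond the mouth. I ease back 1.5 mm (the spring follows) and re-measure before shutting the lever.

>>> send_rows(deltas=[{"dx": 1, "dy": -0.8, "dz": 0, "rx": 0, "ry": 0, "rz": 0}, {"dx": 2, "dy": -1.5, "dz": 0, "rx": 0, "ry": 0, "rz": 0}, {"dx": 2, "dy": -1.5, "dz": 0, "rx": 0, "ry": 0, "rz": 0}])

```text
clock: 17.82
tcp_pos: [0.4826, 0.0071, 0.0711]
orientation: [-2.208, 2.233, 0.001]
contact_force: [0.3, 0.1, -0.4]
grip_width: 0.0401
gripper_force: 0.0
```

```bash
python3 - <<'E'
from h import *
look('w17')
E
```

```text
17.97 [0.4825 0.0071 0.0711] F [ 0.6 -0.3  0.3] w 40.1 gf 0.0
leg px 5998 296.0
[(132, -73.9, 127, 35), (133, -73.5, 124, 35), (134, -73.2, 125, 35), (135, -72.9, 124, 35), (136, -72.7, 125, 31), (137, -72.4, 126, 33), (138, -72.0, 124, 35), (139, -71.7, 124, 33), (140, -71.5, 125, 32), (141, -71.3, 127, 35), (142, -70.8, 123, 33), (143, -70.6, 124, 33), (144, -70.3, 125, 31), (145, -70.0, 125, 27), (146, -69.7, 124, 28), (147, -69.3, 124, 24), (148, -69.1, 125, 38), (149, -68.7, 124, 89), (150, -68.2, 120, 135), (152, -67.5, 120, 136), (153, -67.2, 120, 91), (154, -66.9, 120, 47), (155, -66.5, 119, 37), (156, -66.2, 120, 36), (157, -65.8, 118, 32), (158, -65.5, 119, 38), (159, -65.3, 120, 73), (160, -64.9, 119, 118), (161, -64.5, 119, 143)]
shoulder Y []
lever -0.06 [0.4709 0.4796]
lever -0.05 [0.4698 0.4782]
lever -0.045 [0.4693 0.4779]
```

>>> send_rows(deltas=[{"dx": 0, "dy": -0.8, "dz": 0, "rx": 0, "ry": 0, "rz": 0}, {"dx": 0, "dy": -1.2, "dz": 0, "rx": 0, "ry": 0, "rz": 0}, {"dx": 0, "dy": -1.2, "dz": 0, "rx": 0, "ry": 0, "rz": 0}], jaw=34)

```text
clock: 18.22
tcp_pos: [0.4824, 0.0055, 0.0711]
orientation: [-2.209, 2.234, 0.0]
contact_force: [-0.2, -0.3, -0.2]
grip_width: 0.0338
gripper_force: 0.0
```

```bash
python3 - <<'E'
from h import *
f,o,P=look('w18'); s=grab('side'); np.savez('pics/s18.npz',**s)
T=tool(f,o)
print('fingers', [(v,[(u,*[int(x) for x in T[v,u]]) for u in range(230,420,10) if T[v,u,2]>-75 and abs(T[v,u,0])<16]) for v in (295,315,335)])
Q=pts(s); q=Q[(Q[...,0]>.45)&(Q[...,0]<.53)&(Q[...,1]>.0)&(Q[...,1]<.05)&(Q[...,2]>.108)&(Q[...,2]<.124)]
print('hook outer side cam',len(q),np.percentile(q[:,1],[50,90,97,99]).round(4) if len(q) else '')
E
```

```text
18.37 [0.4824 0.0055 0.0711] F [ 0.4 -0.1 -0.1] w 34.3 gf 0.0
leg px 5802 296.0
[(138, -73.7, 125, 35), (139, -73.4, 125, 35), (140, -73.1, 125, 36), (141, -72.8, 125, 34), (142, -72.5, 124, 32), (143, -72.2, 125, 36), (144, -71.9, 125, 34), (145, -71.6, 124, 34), (146, -71.2, 123, 35), (147, -71.0, 125, 35), (148, -70.8, 125, 31), (149, -70.4, 125, 36), (150, -70.2, 125, 29), (151, -69.8, 125, 28), (152, -69.5, 124, 23), (153, -69.2, 124, 34), (154, -68.8, 124, 72), (155, -68.1, 119, 115), (156, -67.7, 118, 126), (157, -67.5, 120, 89), (158, -67.2, 120, 45), (159, -66.9, 120, 38), (160, -66.6, 120, 34), (161, -66.2, 120, 32), (162, -65.9, 120, 38), (163, -65.6, 120, 72), (164, -65.3, 120, 117), (165, -64.8, 118, 143)]
shoulder Y []
lever -0.06 [0.4716 0.4801]
lever -0.05 [0.4707 0.4794]
lever -0.045 [0.4703 0.4788]
fingers [(295, [(270, 11, -22, -28), (280, 11, -17, -29), (360, 11, 17, -28), (370, 11, 22, -29)]), (315, [(250, 7, -29, -39), (260, 7, -24, -39), (270, 11, -19, -45), (280, 5, -16, -36), (290, 13, -11, -48), (300, 13, -7, -49), (310, 12, -3, -46), (340, 13, 7, -48), (350, 13, 11, -49), (360, 13, 15, -48), (370, 11, 19, -45), (380, 7, 25, -38), (390, 7, 29, -39)]), (335, [(240, 7, -30, -53), (250, 12, -24, -60), (260, 10, -21, -58), (270, 10, -18, -57), (280, -2, -17, -38), (290, 3, -11, -48), (300, 3, -7, -48), (310, 3, -3, -48), (340, 3, 8, -47), (350, 4, 11, -48), (360, 3, 16, -47), (370, 10, 18, -57), (380, 11, 21, -58), (390, 12, 24, -60)])]
hook outer side cam 225 [0.0281 0.0317 0.0327 0.034 ]
```

The leg is now at about 31 mm and is being dragged in slightly as the lever closes, with no finger contact. I probe forward gently to find the hook contact.

>>> send_rows(deltas=[{"dx": 0.5, "dy": 0.7, "dz": 0, "rx": 0, "ry": 0, "rz": 0}, {"dx": 0.8, "dy": 1.2, "dz": 0, "rx": 0, "ry": 0, "rz": 0}, {"dx": 0.8, "dy": 1.2, "dz": 0, "rx": 0, "ry": 0, "rz": 0}, {"dx": 0.8, "dy": 1.2, "dz": 0, "rx": 0, "ry": 0, "rz": 0}])

```text
clock: 18.75
tcp_pos: [0.4832, 0.0068, 0.0711]
orientation: [2.209, -2.234, 0.0]
contact_force: [0.6, 0.7, 0.9]
grip_width: 0.034
gripper_force: 0.0
```

>>> send_rows(deltas=[{"dx": 0, "dy": 0.7, "dz": 0, "rx": 0, "ry": 0, "rz": 0}, {"dx": 0, "dy": 0.7, "dz": 0, "rx": 0, "ry": 0, "rz": 0}, {"dx": 0, "dy": 0.7, "dz": 0, "rx": 0, "ry": 0, "rz": 0}, {"dx": 0, "dy": 0.7, "dz": 0, "rx": 0, "ry": 0, "rz": 0}])

```text
clock: 19.08
tcp_pos: [0.483, 0.007, 0.071]
orientation: [2.208, -2.234, 0.0]
contact_force: [0.3, -1.9, -0.1]
grip_width: 0.0341
gripper_force: 0.0
```

```bash
python3 - <<'E'
from h import *
look('w19')
E
```

```text
19.23 [0.4831 0.0071 0.071 ] F [-1.1 -2.8 -1. ] w 33.5 gf 0.0
leg px 5923 298.0
[(132, -73.9, 125, 32), (133, -73.6, 124, 35), (134, -73.3, 125, 35), (135, -73.0, 125, 35), (136, -72.7, 124, 32), (137, -72.4, 125, 30), (138, -72.1, 125, 36), (139, -71.8, 125, 34), (140, -71.6, 125, 36), (141, -71.3, 125, 33), (142, -71.0, 125, 34), (143, -70.6, 125, 34), (144, -70.4, 125, 30), (145, -70.0, 124, 31), (146, -69.7, 124, 29), (147, -69.5, 125, 22), (148, -69.1, 124, 31), (149, -68.8, 124, 71), (150, -68.2, 119, 117), (151, -67.9, 120, 127), (152, -67.6, 120, 92), (153, -67.2, 119, 51), (154, -67.0, 120, 39), (155, -66.6, 119, 36), (156, -66.3, 120, 35), (157, -66.0, 120, 36), (158, -65.6, 119, 60), (159, -65.3, 120, 104), (160, -65.0, 120, 138)]
shoulder Y []
lever -0.06 [0.4715 0.4804]
lever -0.05 [0.471  0.4794]
lever -0.045 [0.4706 0.4791]
```

Contact is found at TCP y ≈ 7.0 with the mark 1.2 mm too far out. I back off 1.0 mm and close further in small steps; the cam drags the leg in against the finger.

>>> send_rows(deltas=[{"dx": 0, "dy": -0.6, "dz": 0, "rx": 0, "ry": 0, "rz": 0}, {"dx": 0, "dy": -1.0, "dz": 0, "rx": 0, "ry": 0, "rz": 0}, {"dx": 0, "dy": -1.0, "dz": 0, "rx": 0, "ry": 0, "rz": 0}], jaw=29)

```text
clock: 19.48
tcp_pos: [0.4833, 0.0066, 0.0712]
orientation: [-2.209, 2.234, 0.0]
contact_force: [-1.0, -1.4, 0.2]
grip_width: 0.0287
gripper_force: 0.1
```

```bash
python3 - <<'E'
from h import *
look('w20')
E
```

```text
19.63 [0.4832 0.0066 0.0712] F [-0.5 -0.6 -0.1] w 28.7 gf 0.1
leg px 5851 298.0
[(134, -73.8, 125, 34), (135, -73.5, 125, 34), (136, -73.2, 124, 34), (137, -73.0, 126, 30), (138, -72.6, 125, 34), (139, -72.3, 124, 34), (140, -72.0, 125, 33), (141, -71.7, 125, 36), (142, -71.5, 126, 33), (143, -71.1, 125, 32), (144, -70.8, 125, 35), (145, -70.6, 126, 32), (146, -70.2, 124, 30), (147, -69.9, 123, 32), (148, -69.6, 124, 25), (149, -69.3, 125, 22), (150, -69.0, 124, 37), (151, -68.6, 123, 65), (152, -68.1, 121, 80), (153, -67.7, 119, 64), (154, -67.5, 120, 42), (155, -67.1, 120, 39), (156, -66.8, 120, 33), (157, -66.5, 120, 34), (158, -66.2, 121, 44), (159, -65.8, 119, 89), (160, -65.5, 120, 134)]
shoulder Y []
lever -0.06 [0.4725 0.481 ]
lever -0.05 [0.4719 0.4804]
lever -0.045 [0.4716 0.4804]
```

>>> send_rows(deltas=[{"dx": 0, "dy": -0.4, "dz": 0, "rx": 0, "ry": 0, "rz": 0}, {"dx": 0, "dy": -0.4, "dz": 0, "rx": 0, "ry": 0, "rz": 0}, {"dx": 0, "dy": -0.4, "dz": 0, "rx": 0, "ry": 0, "rz": 0}], jaw=25.5)

```text
clock: 19.88
tcp_pos: [0.4834, 0.0064, 0.0712]
orientation: [-2.209, 2.233, 0.0]
contact_force: [-0.1, 0.5, -0.5]
grip_width: 0.0256
gripper_force: 0.0
```

```bash
python3 - <<'E'
from h import *
look('w21')
E
```

```text
20.03 [0.4832 0.0063 0.0712] F [-0.3  0.  -0.1] w 25.6 gf 0.0
leg px 5892 301.0
[(135, -73.8, 126, 33), (136, -73.5, 125, 32), (137, -73.2, 124, 37), (138, -72.9, 125, 32), (139, -72.6, 126, 34), (140, -72.3, 125, 35), (141, -72.0, 124, 35), (142, -71.8, 126, 31), (143, -71.4, 125, 36), (144, -71.1, 125, 32), (145, -70.8, 124, 34), (146, -70.5, 125, 30), (147, -70.2, 125, 31), (148, -69.9, 125, 27), (149, -69.6, 124, 25), (150, -69.3, 125, 23), (151, -68.9, 124, 20), (152, -68.7, 125, 27), (153, -67.9, 119, 35), (154, -67.7, 119, 38), (155, -67.4, 120, 33), (156, -67.0, 119, 33), (157, -66.7, 119, 38), (158, -66.4, 120, 75), (159, -66.1, 120, 116), (160, -65.7, 119, 143)]
shoulder Y []
lever -0.06 [0.4724 0.481 ]
lever -0.05 [0.4723 0.4807]
lever -0.045 [0.4723 0.4808]
```

Aligned within about 0.2 mm and the lever is nearly shut. I preload the hook slightly and squeeze home.

>>> send_rows(deltas=[{"dx": 0, "dy": 0.3, "dz": 0, "rx": 0, "ry": 0, "rz": 0}, {"dx": 0, "dy": 0.3, "dz": 0, "rx": 0, "ry": 0, "rz": 0}, {"dx": 0, "dy": 0.3, "dz": 0, "rx": 0, "ry": 0, "rz": 0}, {"dx": 0, "dy": 0.3, "dz": 0, "rx": 0, "ry": 0, "rz": 0}], jaw=15, newtons=50)

```text
clock: 20.37
tcp_pos: [0.4834, 0.0063, 0.0711]
orientation: [-2.209, 2.234, -0.001]
contact_force: [1.7, -1.4, -1.1]
grip_width: 0.0163
gripper_force: 51.7
```

```bash
python3 - <<'E'
from h import *
look('w22')
E
```

```text
20.52 [0.4834 0.0063 0.0711] F [ 2.9 -1.4 -1.7] w 16.4 gf 51.8
leg px 5627 309.0
[(135, -73.8, 125, 33), (136, -73.5, 124, 30), (137, -73.2, 125, 29), (138, -72.9, 124, 34), (139, -72.6, 125, 30), (140, -72.3, 125, 33), (141, -72.0, 126, 33), (142, -71.7, 124, 30), (143, -71.5, 126, 32), (144, -71.0, 124, 32), (145, -70.8, 124, 32), (146, -70.5, 126, 31), (147, -70.2, 125, 30), (148, -69.9, 125, 30), (149, -69.7, 126, 33), (150, -69.3, 125, 27), (151, -68.9, 124, 28), (152, -68.6, 124, 23), (153, -68.3, 123, 20), (154, -68.0, 124, 26), (155, -67.4, 120, 29), (156, -67.0, 120, 32), (157, -66.7, 120, 38), (158, -66.3, 119, 70), (159, -66.0, 118, 113), (160, -65.6, 118, 140)]
shoulder Y []
lever -0.06 [0.4719 0.4807]
lever -0.05 [0.4724 0.4812]
lever -0.045 [0.4727 0.4812]
```

```bash
python3 - <<'E'
from h import *
for k in ('w15','w21','w22'):
    f=load(k);P=pts(f);Z=P[...,2];g=f['frame'].sum(2)/3
    print(k)
    for y in (-.145,-.12,-.09,-.076,-.06,-.053,-.047,-.04,-.03,-.02):
        q=P[(np.abs(P[...,1]-y)<.0015)&(Z>.117)&(Z<.13)&(P[...,0]>.44)&(P[...,0]<.52)]
        xs=np.sort(q[:,0]); seg=[(int(a[0]*1e4)/10,int(a[-1]*1e4)/10) for a in np.split(xs,np.where(np.diff(xs)>.0012)[0]+1) if len(a)>4] if len(xs) else []
        print(int(y*1000),seg)
    u=[]
    for c in range(260,330,3):
        w=g[:,c-1:c+2].mean(1); a=[v for v in range(140,175) if -.071<P[v,c,1]<-.06]
        if a and abs(P[a[-1],c,0]-.4887)<.006:
            v=max([x for x in a if w[x]<85] or [0]); u.append((c,int(P[v,c,0]*1e4)/10,int(P[v,c,1]*1e4)/10))
    print(u)
E
```

```text
w15
-145 []
-120 []
-90 [(460.9, 501.2)]
-76 [(461.0, 501.2)]
-60 [(461.5, 471.5), (482.8, 493.9)]
-53 [(458.6, 469.1), (482.8, 493.7)]
-47 [(456.1, 466.4), (482.9, 493.9)]
-40 [(453.3, 463.5), (483.0, 494.1)]
-30 [(448.9, 459.3), (483.1, 494.0)]
-20 [(445.0, 455.0), (483.2, 494.0)]
[(260, 489.9, -67.6), (263, 489.0, -67.6), (266, 488.1, -67.9), (269, 486.8, -67.7), (272, 485.9, -67.6), (275, 485.0, -67.6), (278, 484.2, -67.5), (281, 483.2, -67.2), (284, 482.9, -60.2), (287, 479.2, -108.3), (290, 479.1, -111.6), (293, 478.8, -114.5), (296, 477.9, -114.7), (299, 476.8, -114.5)]
w21
-145 []
-120 []
-90 [(461.6, 502.1)]
-76 [(461.6, 502.0)]
-60 [(472.3, 481.0), (484.0, 495.1)]
-53 [(472.3, 481.0), (484.1, 495.0)]
-47 [(472.2, 480.7), (484.2, 494.9)]
-40 [(472.1, 480.8), (484.3, 495.3)]
-30 [(471.9, 480.5), (484.5, 495.3)]
-20 [(471.4, 480.1), (484.7, 495.3)]
[(284, 494.2, -66.5), (287, 493.2, -66.4), (290, 492.2, -66.4), (293, 491.2, -66.4), (296, 490.3, -66.3), (299, 489.2, -66.5), (302, 488.2, -66.4), (305, 487.2, -66.4), (308, 486.2, -66.4), (311, 485.2, -66.4), (314, 484.3, -66.0), (317, 483.2, -68.9)]
w22
-145 []
-120 []
-90 [(459.5, 500.4)]
-76 [(459.7, 500.2)]
-60 [(471.8, 480.4), (481.8, 492.3)]
-53 [(472.1, 492.3)]
-47 [(472.3, 492.5)]
-40 [(472.6, 492.5)]
-30 [(473.1, 492.4)]
-20 [(473.7, 492.0)]
[(284, 493.8, -68.0), (287, 492.8, -68.0), (290, 492.3, -66.4), (293, 491.3, -66.4), (296, 490.3, -66.4), (299, 489.3, -66.4), (302, 488.3, -66.4), (305, 487.3, -66.4), (308, 486.4, -66.3), (311, 485.4, -66.3), (314, 484.4, -66.4), (317, 483.4, -66.4)]
```

The lever is shut, but the collar edge seems to have moved along by ~0.7 mm. I check the collar's shift using its screw dots against the mark.

```bash
python3 - <<'E'
from h import *
for k in ('w15','w17','w20','w21','w22'):
    f=load(k);P=pts(f);Z=P[...,2];g=f['frame'].sum(2)/3
    m=((g>75)&(Z>.123)&(Z<.135)&(P[...,1]>-.1025)&(P[...,1]<-.072)&(P[...,0]>.462)&(P[...,0]<.5)).astype(np.uint8)
    n,l,st,ce=cv2.connectedComponentsWithStats(m)
    print(k,[(int(st[i][4]),*(P[l==i].mean(0)[:2]*1000).round(2)) for i in range(1,n) if 8<st[i][4]<300])
    # rear collar edge: bright->dark along leg center
    c0=np.median(np.where((g>115)&(Z>.115)&(Z<.124)&(P[...,0]>.48)&(P[...,1]>-.06)&(P[...,1]<-.04))[1]); c0=int(c0)
    w=g[:,c0-3:c0+4].mean(1);Y=P[:,c0,1]*1000
    print('  rear',[ (v,round(Y[v],1),int(w[v])) for v in range(0,120) if -105<Y[v]<-98 and abs(w[min(v+1,479)]-w[max(v-1,0)])>30])
E
```

```text
w15 [(86, np.float64(490.62), np.float64(-102.02)), (27, np.float64(483.19), np.float64(-102.09)), (9, np.float64(479.96), np.float64(-99.98)), (236, np.float64(494.16), np.float64(-96.99)), (189, np.float64(494.3), np.float64(-75.01)), (11, np.float64(476.87), np.float64(-72.02))]
  rear [(24, np.float64(-102.3), 136), (25, np.float64(-101.9), 111), (26, np.float64(-101.6), 68), (27, np.float64(-101.3), 33)]
w17 [(17, np.float64(481.15), np.float64(-98.37)), (240, np.float64(495.23), np.float64(-95.77)), (9, np.float64(462.21), np.float64(-88.98)), (14, np.float64(462.32), np.float64(-85.61)), (14, np.float64(462.36), np.float64(-81.48)), (14, np.float64(462.48), np.float64(-77.21)), (178, np.float64(495.71), np.float64(-73.92)), (10, np.float64(462.63), np.float64(-73.43))]
  rear [(33, np.float64(-101.1), 146), (34, np.float64(-100.6), 117), (35, np.float64(-100.1), 71), (36, np.float64(-99.7), 34)]
w20 [(232, np.float64(495.29), np.float64(-95.68)), (34, np.float64(462.38), np.float64(-83.95)), (13, np.float64(462.56), np.float64(-77.03)), (176, np.float64(495.81), np.float64(-73.88)), (9, np.float64(462.73), np.float64(-73.23))]
  rear [(36, np.float64(-100.5), 136), (37, np.float64(-100.4), 90), (38, np.float64(-99.9), 42)]
w21 [(233, np.float64(494.95), np.float64(-95.67)), (171, np.float64(495.24), np.float64(-73.83))]
  rear [(37, np.float64(-100.8), 136), (38, np.float64(-100.2), 94), (39, np.float64(-99.8), 47)]
w22 [(235, np.float64(493.25), np.float64(-94.87)), (139, np.float64(493.1), np.float64(-73.42))]
  rear [(39, np.float64(-100.3), 142), (40, np.float64(-100.3), 116), (41, np.float64(-99.5), 71), (42, np.float64(-98.9), 32)]
```

The bar has slid to its fork stop, so the leg reads about 29.1 mm. I pull 1 mm more against the stop and see whether the leg follows.

>>> send_rows(deltas=[{"dx": 0, "dy": 0.4, "dz": 0, "rx": 0, "ry": 0, "rz": 0}, {"dx": 0, "dy": 0.8, "dz": 0, "rx": 0, "ry": 0, "rz": 0}, {"dx": 0, "dy": 1.0, "dz": 0, "rx": 0, "ry": 0, "rz": 0}, {"dx": 0, "dy": 1.0, "dz": 0, "rx": 0, "ry": 0, "rz": 0}])

```text
clock: 20.85
tcp_pos: [0.4832, 0.0068, 0.071]
orientation: [2.208, -2.234, 0.001]
contact_force: [2.6, -3.6, -2.2]
grip_width: 0.0165
gripper_force: 51.9
```

```bash
cat >> h.py <<'E'
def mk(k):
    f,o=avg(3); np.savez('pics/%s.npz'%k,**f); P=pts(f);Z=P[...,2];g=f['frame'].sum(2)/3
    print(round(o['clock'],2),o['tcp_pos'].round(4),'F',o['contact_force'].round(1),'w',round(o['grip_width']*1000,1),'gf',round(o['gripper_force'],1))
    m=((g>75)&(Z>.123)&(Z<.135)&(P[...,1]>-.1025)&(P[...,1]<-.072)&(P[...,0]>.488)&(P[...,0]<.5)).astype(np.uint8)
    n,l,st,ce=cv2.connectedComponentsWithStats(m)
    S=[P[l==i].mean(0)[1]*1000 for i in range(1,n) if st[i][4]>100]; print('screws',S)
    F=[]
    for c in range(260,340,2):
        w=g[:,c-1:c+2].mean(1)
        a=[v for v in range(130,190) if -.0715<P[v,c,1]<-.060 and w[v]<85 and w[v+2]>120 and abs(Z[v+1,c]-.1195)<.003]
        if a:
            v=a[-1]; t=(85-w[v])/(w[v+1]-w[v]); F.append((P[v,c,1]*(1-t)+P[v+1,c,1]*t)*1000)
    fr=np.median(F); print('front',fr,len(F),'leg',30+fr-2.5-(S[0]+27.0))
    for y in (-.06,-.05,-.04):
        q=P[(np.abs(P[...,1]-y)<.0015)&(Z>.117)&(Z<.13)&(P[...,0]>.44)&(P[...,0]<.52)]; xs=np.sort(q[:,0]); print(y,xs[[0,-1]].round(4),end=' ')
    print()
E
python3 - <<'E'
from h import *
mk('w23')
E
```

```text
21.0 [0.4832 0.0069 0.071 ] F [ 2.3 -5.2 -1.8] w 17.0 gf 52.0
screws [np.float64(-100.71562840253559), np.float64(-94.29030371092345), np.float64(-73.11029007349258)]
front -65.71736990594493 16 leg 35.49825849659065
-0.06 [0.4716 0.4925] -0.05 [0.4722 0.4922] -0.04 [0.4724 0.4923]
```

>>> send_rows(deltas=[{"dx": 0, "dy": 0.5, "dz": 0, "rx": 0, "ry": 0, "rz": 0}, {"dx": 0, "dy": 1.0, "dz": 0, "rx": 0, "ry": 0, "rz": 0}, {"dx": 0, "dy": 1.5, "dz": 0, "rx": 0, "ry": 0, "rz": 0}, {"dx": 0, "dy": 1.5, "dz": 0, "rx": 0, "ry": 0, "rz": 0}])

```text
clock: 21.33
tcp_pos: [0.4832, 0.007, 0.0709]
orientation: [2.206, -2.234, 0.002]
contact_force: [2.7, -7.9, -2.2]
grip_width: 0.0166
gripper_force: 52.4
```

```bash
sed -i 's/S=\[P\[l==i\]/S=[P[l==i]/; s/st\[i\]\[4\]>100\]; print/st[i][4]>100 and P[l==i].mean(0)[1]>-.0985]; print/' h.py; python3 - <<'E'
from h import *
mk('w24')
E
```

```text
21.48 [0.4832 0.007  0.0709] F [ 2.7 -7.2 -1.8] w 16.8 gf 52.4
screws [np.float64(-94.0187264158806)]
front -65.44231444249992 15 leg 29.076411973380672
-0.06 [0.4717 0.4926] -0.05 [0.4722 0.4922] -0.04 [0.4725 0.4923]
```

At the fork stop the leg still reads ~29 mm. I try a moderate pull in steps, watching for slip of the clamp.

>>> send_rows(deltas=[{"dx": 0, "dy": 0.7, "dz": 0, "rx": 0, "ry": 0, "rz": 0}, {"dx": 0, "dy": 1.4, "dz": 0, "rx": 0, "ry": 0, "rz": 0}, {"dx": 0, "dy": 2, "dz": 0, "rx": 0, "ry": 0, "rz": 0}, {"dx": 0, "dy": 2, "dz": 0, "rx": 0, "ry": 0, "rz": 0}])

```text
clock: 21.82
tcp_pos: [0.4833, 0.0071, 0.0706]
orientation: [2.203, -2.234, 0.005]
contact_force: [3.2, -12.7, -2.2]
grip_width: 0.0169
gripper_force: 52.9
```

```bash
python3 - <<'E'
from h import *
mk('w25')
E
```

```text
21.97 [0.4833 0.0071 0.0706] F [  3.9 -12.2  -1.8] w 16.5 gf 52.9
screws [np.float64(-93.89420698829821)]
front -65.25638852326394 15 leg 29.13781846503427
-0.06 [0.4717 0.4925] -0.05 [0.4722 0.4925] -0.04 [0.4728 0.4923]
```

>>> send_rows(deltas=[{"dx": 0, "dy": 0.7, "dz": 0, "rx": 0, "ry": 0, "rz": 0}, {"dx": 0, "dy": 1.4, "dz": 0, "rx": 0, "ry": 0, "rz": 0}, {"dx": 0, "dy": 2, "dz": 0, "rx": 0, "ry": 0, "rz": 0}, {"dx": 0, "dy": 2, "dz": 0, "rx": 0, "ry": 0, "rz": 0}], newtons=30)

```text
clock: 22.3
tcp_pos: [0.4833, 0.0071, 0.0704]
orientation: [2.2, -2.233, 0.007]
contact_force: [3.9, -17.8, -2.3]
grip_width: 0.0168
gripper_force: 53.6
```

```bash
python3 - <<'E'
from h import *
mk('w26')
E
```

```text
22.45 [0.4833 0.0071 0.0704] F [  5.  -17.1  -3. ] w 16.6 gf 53.6
screws [np.float64(-93.81931426042237)]
front -65.17423043658874 17 leg 29.14508382383363
-0.06 [0.4719 0.4924] -0.05 [0.4721 0.4924] -0.04 [0.4728 0.4921]
```

>>> send_rows(deltas=[{"dx": 0, "dy": 0.7, "dz": 0, "rx": 0, "ry": 0, "rz": 0}, {"dx": 0, "dy": 1.4, "dz": 0, "rx": 0, "ry": 0, "rz": 0}, {"dx": 0, "dy": 2.1, "dz": 0, "rx": 0, "ry": 0, "rz": 0}, {"dx": 0, "dy": 2.5, "dz": 0, "rx": 0, "ry": 0, "rz": 0}], jaw=15.5, newtons=22)

```text
clock: 22.78
tcp_pos: [0.4833, 0.0071, 0.0701]
orientation: [2.196, -2.233, 0.01]
contact_force: [4.0, -25.3, -1.7]
grip_width: 0.0167
gripper_force: 54.1
```

```bash
python3 - <<'E'
from h import *
mk('w27')
E
```

```text
22.93 [0.4833 0.0071 0.0701] F [  4.9 -23.5  -1.3] w 16.5 gf 54.1
screws [np.float64(-93.75976090927615)]
front -65.00995538253827 15 leg 29.249805526737887
-0.06 [0.4719 0.4923] -0.05 [0.4721 0.4925] -0.04 [0.4727 0.4924]
```

The clamp holds against 24 N. I reduce the pull to about 6 N and relax the over-squeezed lever slightly, to see whether the leg creeps out the last millimetre.

>>> send_rows(deltas=[{"dx": 0, "dy": -2, "dz": 0, "rx": 0, "ry": 0, "rz": 0}, {"dx": 0, "dy": -4, "dz": 0, "rx": 0, "ry": 0, "rz": 0}, {"dx": 0, "dy": -6, "dz": 0, "rx": 0, "ry": 0, "rz": 0}, {"dx": 0, "dy": -7, "dz": 0, "rx": 0, "ry": 0, "rz": 0}, {"dx": 0, "dy": -7, "dz": 0, "rx": 0, "ry": 0, "rz": 0}])

```text
clock: 23.35
tcp_pos: [0.4833, 0.0071, 0.071]
orientation: [2.207, -2.235, 0.001]
contact_force: [3.5, -5.8, -1.7]
grip_width: 0.0165
gripper_force: 52.4
```

>>> send_rows(deltas=[{"dx": 0, "dy": 0, "dz": 0, "rx": 0, "ry": 0, "rz": 0}, {"dx": 0, "dy": 0, "dz": 0, "rx": 0, "ry": 0, "rz": 0}, {"dx": 0, "dy": 0, "dz": 0, "rx": 0, "ry": 0, "rz": 0}], jaw=20)

```text
clock: 23.6
tcp_pos: [0.4831, 0.0073, 0.071]
orientation: [2.207, -2.234, 0.001]
contact_force: [1.0, -4.7, -0.9]
grip_width: 0.0201
gripper_force: 19.2
```

```bash
python3 - <<'E'
from h import *
mk('w28')
E
```

```text
23.75 [0.4831 0.0073 0.071 ] F [ 1.3 -5.7 -0.7] w 20.1 gf 19.2
screws [np.float64(-94.10824565827009)]
front -65.18642338228784 14 leg 29.42182227598225
-0.06 [0.4719 0.4932] -0.05 [0.4721 0.4932] -0.04 [0.4722 0.4932]
```

With 19 N grip the lever lies exactly along the leg (21 mm across) and the leg is at 29.4. I try a slightly stronger pull at this grip.

>>> send_rows(deltas=[{"dx": 0, "dy": 1, "dz": 0, "rx": 0, "ry": 0, "rz": 0}, {"dx": 0, "dy": 2, "dz": 0, "rx": 0, "ry": 0, "rz": 0}, {"dx": 0, "dy": 3, "dz": 0, "rx": 0, "ry": 0, "rz": 0}, {"dx": 0, "dy": 3, "dz": 0, "rx": 0, "ry": 0, "rz": 0}])

```text
clock: 24.08
tcp_pos: [0.4831, 0.0073, 0.0706]
orientation: [2.202, -2.233, 0.005]
contact_force: [2.6, -13.0, -1.0]
grip_width: 0.0205
gripper_force: 20.2
```

```bash
python3 - <<'E'
from h import *
mk('w29')
E
```

```text
24.23 [0.4831 0.0073 0.0706] F [  2.9 -12.6  -1.3] w 20.3 gf 20.2
screws [np.float64(-93.99140456145376)]
front -65.04002537942944 16 leg 29.451379182024326
-0.06 [0.4718 0.493 ] -0.05 [0.472  0.4931] -0.04 [0.4722 0.4932]
```

The clamp is locked with the mark within ~0.5–0.9 mm of the mouth and the lever fully shut. I ease the pull, firm the grip slightly, verify and hand in.

>>> send_rows(deltas=[{"dx": 0, "dy": -1.5, "dz": 0, "rx": 0, "ry": 0, "rz": 0}, {"dx": 0, "dy": -3, "dz": 0, "rx": 0, "ry": 0, "rz": 0}, {"dx": 0, "dy": -3, "dz": 0, "rx": 0, "ry": 0, "rz": 0}, {"dx": 0, "dy": -3, "dz": 0, "rx": 0, "ry": 0, "rz": 0}], jaw=19)

```text
clock: 24.57
tcp_pos: [0.4831, 0.0073, 0.0711]
orientation: [2.207, -2.234, 0.001]
contact_force: [2.4, -5.4, -0.8]
grip_width: 0.0201
gripper_force: 20.8
```

```bash
python3 - <<'E'
from h import *
mk('w30')
print(r.hand_in())
E
```

```text
24.72 [0.4831 0.0073 0.071 ] F [ 1.7 -7.6 -0.7] w 19.8 gf 20.8
screws [np.float64(-94.10083444252365)]
front -65.21096575668568 14 leg 29.389868685837968
-0.06 [0.4716 0.4931] -0.05 [0.4721 0.4931] -0.04 [0.4723 0.4932] 
the job is handed in; nothing more can be done
None
```

The job is handed in at 24.7 s with no verdict returned: the bar is snapped into the stand and the lever is shut on the leg, which the gripper still holds; the ring mark sits roughly 0.6–1 mm inside the collar mouth because the cam dragged the leg in as it closed, and pulling with up to about 24 N did not shift it fully back.

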